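Evening biscuits under the boot shelf

ROBOT

A 6-joint arm with a two-finger parallel gripper is mounted at the origin on the work surface. World frame = base frame: x ahead of the robot, y to its left, z up, the work surface at z = 0. Lengths are in m, angles in degrees, forces in N, time in s.
With the tool pointing down it reaches from about 0.375 to 0.9 m from the base axis. Payload 3.1 kg.
Tool frame: the origin (TCP) lies at the very end of the fingers, on their centre line; the grasp point (between the pads) lies 19 mm behind it; z points along the fingers, y is the direction in which the jaws open and shut (so a half turn about z gives the same grasp; the last joint's range is limited). The gripper opens to 87 mm and grips with 3 to 60 N. Pads are 19 mm wide; open, the fingers measure 117 mm over their backs; the gripper's body (75 mm by 190 mm) begins 51 mm behind the grasp point.
Start: joints at [-87.29, 30.224, 82.088, -0, 67.689, -10.227], TCP at [0.14, -0.609, 0.223] pointing down, gripper open.
Joint ranges: [-176.69, 176.69], [-43.24, 126.21], [12.49, 139.97], [-82, 262], [0, 151.66], [-163.58, 163.58]. Speed limits (degrees/s): [159.86, 159.86, 180, 180, 180, 180].

INTERFACE

Orientations are given as a 3x3 rotation matrix whose columns are the frame's x, y, z axes.
In Python, from station import manip, fingers, inverse_kinematics, grab_frame, camera_info, workorder, sensors gives the robot as it stands. Calls block until the motion is done:
- manip.move_ptp(position, orientation): joint-space move of the TCP to a pose.
- manip.movel(position, orientation=None, speed=0.15, f_stop=None): straight line of the TCP; orientation=None keeps the orientation; speed is the mean speed in m/s. With f_stop (N) it stops when the force on the tool has changed by that much, and returns True; else False.
- manip.movej(angles): joint-space move.
- fingers.gripper_open() and fingers.gripper_close(squeeze=None): open the fingers fully, or close them until they stop; squeeze is the grip in N (None keeps the last).
- manip.hold(seconds).
- inverse_kinematics(position, orientation): joint angles nearest the present ones, or None.
- grab_frame(name): name is "side" or "top" or "wrist"; returns (picture, depth): 480x640x3 uint8, red, green, blue; 480x640 float32, m along the optical axis (not along the pixel's ray), 0 where there is no reading.
- camera_info(name): a dict with "fx", "fy", "cx", "cy" (pixels), "extrinsics" (4x4, takes a point from world to camera coordinates). Camera axes: x right, y up, looking along -z (the intrinsics and any distortion apply to the point x, -y, -z); pixel columns grow to the right and rows downward; lengths in m; the calibration is good to about 2 mm. A picture is of the moment at which its call begins: read the wrist's pose just before it. camera_info takes no time and is no camera call; for the wrist camera it gives the pose at the moment of the call.
A pose or a line that the arm cannot do raises manip.MotionError and nothing moves.
- workorder.sign_off(): hands the job in, once; it reports no verdict.
Readings, each from a call of its own:
- sensors.read_time(): time.
- sensors.read_qpos(): joint angles.
- sensors.read_joint_vel(): joint speeds.
- sensors.read_joint_efforts(): joint torques, N m.
- sensors.read_position(): TCP position.
- sensors.read_tool_rot(): TCP orientation.
- sensors.read_wrist_force(): force on the tool from outside, world axes, zero at the start.
- sensors.read_wrist_torque(): the same for the moment, N m.
- sensors.read_grip_width(): opening from 0.0 (shut) to 1.0 (fully open).
Only numpy, scipy, OpenCV 4.12 (cv2) and the standard library are available. Lean on these libraries where they do the work, as an engineer would, in place of code of your own. Each camera call takes 0.05 s, during which the arm holds its last target.

TASK

Gather all the bone biscuits lying on the counter into the feed scoop, and once they are all in it together, reach the scoop in under the low wire shelf and tip them out into the turquoise bowl, without knocking the shelf and leaving the bowl in its place. Every biscuit must end up in the bowl. Then set the empty scoop upside down, resting flat on its rim in the middle of the rubber drying mat (its handle may stick out), and leave the other things alone.

Things in the scene. Friction and masses are not known exactly. Their poses are not given: they have to be found in the camera images.
- scoop: Metal feed scoop, 0.22 kg: tray 120 (x) by 84 (y) by 70 high, open on top and at its nose (+x, no lip); floor, two side walls, rear wall 4 thick, all flat-topped. Origin: centre of the tray's underside, z up out of the tray. Starts upright, nose roughly towards the shelf. Smooth: biscuits slide on it from 16 to 24 degrees of tilt. Stands stably upright, on a side wall, or upside down.
- shelf: Fixed low wire shelf on four corner posts (16 thick), 360 wide (y), 210 deep (x): bars 10 thick along its y every 30, a solid panel at its -y end; 239 clear beneath, top at 249. Origin: on the counter under the middle of its front bar, which faces the robot's right; its +x points in under the shelf, to the robot's left (world +y). Front and back open.
- bowl: Turquoise stoneware bowl, loose, 0.7 kg, rim 160 in diameter, 60 high, sloping sides, foot about 70 wide; wholly under the shelf, its centre 88 to 105 behind the front bar. Origin: centre of its underside.
- mat: Drying mat of black rubber, fixed, 240 (x) by 220 (y), 4 thick. Origin: centre of its underside.
- canister: Closed tin canister, 100 in diameter, 150 high, a bystander. Origin: centre of its underside.
- brush: Rubber slicker brush lying on the counter, about 185 long, a bystander. Origin near its middle, on the counter.
- tag_clip: Steel tag clip with a small disc, about 90 long, 8 thick, lying on the counter, a bystander. Origin near its middle.
- shelf_tin: Tin, 60 in diameter, 70 high, standing on top of the shelf near the end farthest from the robot, a bystander. Origin: centre of its underside.
- biscuit0: Bone-shaped dog biscuit (absent in some starts), 64 long (x), 36 wide over the end lobes and 26 wide at the waist (y), 20 thick (z), 22 g; starts lying flat on the counter to the right of the shelf (-y). Origin: centre of its underside.
- biscuit1: Bone-shaped dog biscuit (absent in some starts), 64 long (x), 36 wide over the end lobes and 26 wide at the waist (y), 20 thick (z), 22 g; starts lying flat on the counter to the right of the shelf (-y). Origin: centre of its underside.
- biscuit2: Bone-shaped dog biscuit (absent in some starts), 64 long (x), 36 wide over the end lobes and 26 wide at the waist (y), 20 thick (z), 22 g; starts lying flat on the counter to the right of the shelf (-y). Origin: centre of its underside.
- biscuit3: Bone-shaped dog biscuit (absent in some starts), 64 long (x), 36 wide over the end lobes and 26 wide at the waist (y), 20 thick (z), 22 g; starts lying flat on the counter to the right of the shelf (-y). Origin: centre of its underside.
- biscuit4: Bone-shaped dog biscuit (absent in some starts), 64 long (x), 36 wide over the end lobes and 26 wide at the waist (y), 20 thick (z), 22 g; starts lying flat on the counter to the right of the shelf (-y). Origin: centre of its underside.
- scoop_grip (a point): Point on the axis of the scoop's handle, at x -115, z 35 of the scoop's frame (same axes). The handle is a straight round black plastic bar, 18 in diameter, 100 long, from the middle of the rear wall (x -60) to x -160.
- biscuit5: Bone-shaped dog biscuit (absent in some starts), 64 long (x), 36 wide over the end lobes and 26 wide at the waist (y), 20 thick (z), 22 g; starts lying flat on the counter to the right of the shelf (-y). Origin: centre of its underside.

How it is judged:
By the outcome, as a careful person would: the job done as asked, in the order asked, and still so for the second after the job is handed in, with the robot touching nothing.
Of biscuit0, biscuit1, biscuit2, biscuit3, biscuit4, biscuit5 only 3 to 5 are there at a start; the rules pass over those that are not, and their reading is None.
At some moment in a run one of biscuit0, biscuit1, biscuit2, biscuit3, biscuit4, biscuit5, scoop may be knocked a few centimetres aside while the robot is not near it.
It also fails if it takes over 210 s, if anything falls off the work surface, if the arm or the gripper's body presses on something with over 40 N, if the wrist force passes 120 N, or if a joint passes its speed limit or range.

## Working session

There is one attempt and no reset: what is moved stays moved. The work goes in short steps, each a Python script; the robot and the scene stay as the last script left them, time stands still between calls to the robot, and variables do not carry over. Pictures are saved under pics/ and viewed, and the job is handed in when it is done.

```bash
ls; mkdir -p pics; python3 - <<'E'
from station import *
import cv2,numpy as np
print(sensors.read_time())
for n in ["side","top","wrist"]:
    p,d=grab_frame(n); cv2.imwrite(f"pics/{n}0.png",p[:,:,::-1]); np.save(f"pics/{n}0.npy",d)
    c=camera_info(n); print(n,{k:(np.round(v,4).tolist() if not isinstance(v,str) else v) for k,v in c.items()})
    E=np.array(c["extrinsics"]); print(-E[:3,:3].T@E[:3,3])
E
```

```text
pics
0.0
side {'fx': 510.1861, 'fy': 510.1861, 'cx': 328.3333, 'cy': 242.9879, 'extrinsics': [[-0.9945, 0.1038, -0.0161, 0.6214], [-0.0884, -0.7438, 0.6626, -0.033], [0.0569, 0.6603, 0.7488, -1.4925], [0.0, 0.0, 0.0, 1.0]]}
[0.69990913 0.89642394 1.14944478]
top {'fx': 562.3498, 'fy': 562.3498, 'cx': 318.7047, 'cy': 237.0265, 'extrinsics': [[-0.1069, -0.9942, -0.0062, 0.1048], [0.9686, -0.1056, 0.2252, -0.6364], [-0.2246, 0.0181, 0.9743, -1.2578], [0.0, 0.0, 0.0, 1.0]]}
[0.34508793 0.05976793 1.36937868]
wrist {'fx': 333.9862, 'fy': 333.9862, 'cx': 321.9141, 'cy': 231.5604, 'extrinsics': [[0.2234, -0.9747, -0.0021, -0.6236], [0.9407, 0.2162, -0.2614, 0.0311], [0.2552, 0.0564, 0.9652, -0.3904], [0.0, 0.0, 0.0, 1.0]]}
[ 0.20965975 -0.59255767  0.38364922]
```

View pics/side0.png

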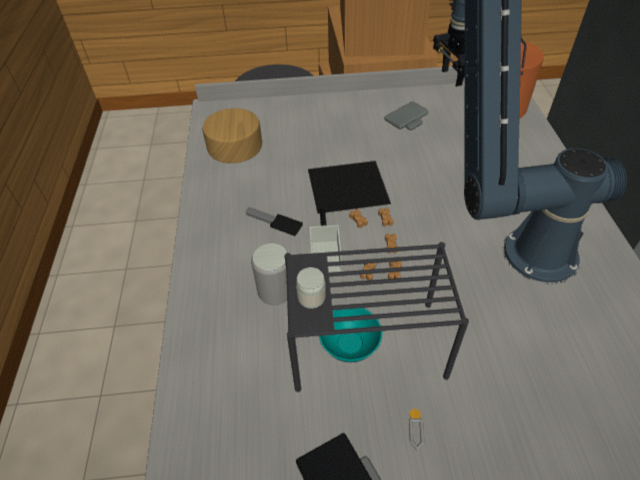

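View pics/top0.png

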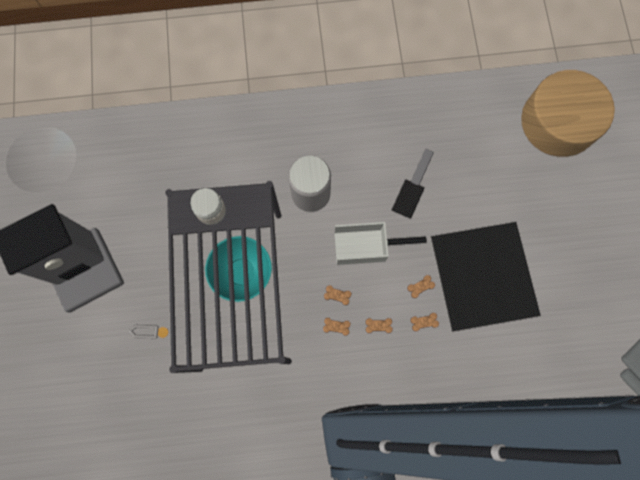

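View pics/wrist0.png

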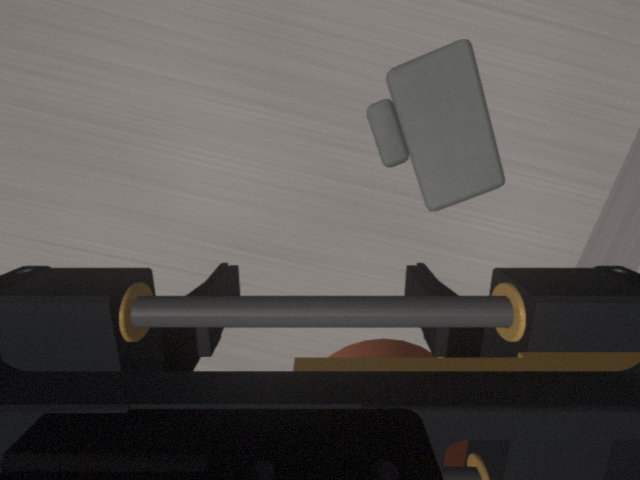

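The top view shows five orange biscuits at about (338,295), (337,326), (379,325), (421,287) and (425,322). The scoop tray is at (361,242) with its handle to the right, towards -y. The bowl is at (239,268), the mat at (485,276), the canister at (310,183) and the brush near (412,185). Next I'll localise them.

```bash
cat > h.py <<'E'
from station import *
import cv2,numpy as np
def ray(n,u,v,c=None):
    c=c or camera_info(n);E=np.array(c["extrinsics"]);R=E[:3,:3];o=-R.T@E[:3,3]
    d=np.array([(u-c["cx"])/c["fx"],-(v-c["cy"])/c["fy"],-1.0]); return o,R.T@d
def onplane(n,u,v,z,c=None):
    o,d=ray(n,u,v,c); return o+d*(z-o[2])/d[2]
def cloud(n,D,c=None):
    c=c or camera_info(n);E=np.array(c["extrinsics"]);R=E[:3,:3];o=-R.T@E[:3,3]
    v,u=np.mgrid[0:480,0:640]
    P=np.stack([(u-c["cx"])/c["fx"]*D,-(v-c["cy"])/c["fy"]*D,-D],-1)
    return P@R+o
def proj(n,p,c=None):
    c=c or camera_info(n);E=np.array(c["extrinsics"]);q=E[:3,:3]@np.array(p)+E[:3,3]
    return c["cx"]+c["fx"]*q[0]/-q[2], c["cy"]-c["fy"]*q[1]/-q[2]
def biscuits(n,p,D,zt=0.02,c=None,amin=60):
    """contours of orange blobs -> list of (center xy on plane zt, axis angle deg, area, mean depth z)"""
    hsv=cv2.cvtColor(p,cv2.COLOR_RGB2HSV)
    m=cv2.inRange(hsv,(6,90,90),(20,255,255))
    P=cloud(n,D,c); out=[]
    nn,lab,st,ce=cv2.connectedComponentsWithStats(m)
    for i in range(1,nn):
        if st[i,4]<amin: continue
        v,u=np.nonzero(lab==i)
        pts=np.array([onplane(n,a,b,zt,c)[:2] for a,b in zip(u,v)])
        r=cv2.minAreaRect((pts*1000).astype(np.float32))
        w,V=np.linalg.eigh(np.cov(pts.T)); a=np.degrees(np.arctan2(V[1,1],V[0,1]))
        out.append((ce[i].round(0),np.mean(pts,0).round(4),np.array(r[0]).round(1),np.round(r[1],1),round(a,1),st[i,4],P[v,u,2].mean().round(4)))
    return out
def Rz(psi,roll=None):
    "tool pointing down, jaw (y) axis at world angle psi deg"
    t=np.radians(psi);y=np.array([np.cos(t),np.sin(t),0]);z=np.array([0,0,-1.]);x=np.cross(y,z)
    return np.stack([x,y,z],1)
def snap(n,name):
    c=camera_info(n); p,d=grab_frame(n); cv2.imwrite(f"pics/{name}.png",p[:,:,::-1]); return p,d,c
E
python3 - <<'E'
from h import *
p=cv2.imread("pics/top0.png")[:,:,::-1].copy();D=np.load("pics/top0.npy")
for b in biscuits("top",p,D): print(*b)
P=cloud("top",D)
# pointwise heights
print("counter",P[300,550],P[420,150],P[100,450])
hsv=cv2.cvtColor(p,cv2.COLOR_RGB2HSV)
m=cv2.inRange(hsv,(80,100,50),(100,255,255)); v,u=np.nonzero(m)
Q=P[v,u]; print("bowl z",np.percentile(Q[:,2],[1,50,99])); 
rim=Q[Q[:,2]>0.055]; print(rim[:,:2].min(0),rim[:,:2].max(0),rim.mean(0), Q[:,:2].min(0),Q[:,:2].max(0))
# scoop: points with z in .05-.08 near
box=P[215:270,325:395].reshape(-1,3); s=box[(box[:,2]>.06)&(box[:,2]<.08)]
print("scooprim",len(s),s.min(0),s.max(0),cv2.minAreaRect((s[:,:2]*1000).astype(np.float32)))
h=P[230:252,390:430].reshape(-1,3);h=h[(h[:,2]>.03)&(h[:,2]<.06)]
print("handle",len(h),h.min(0),h.max(0),np.polyfit(h[:,1],h[:,0],1))
# shelf
q=P[170:380,155:300].reshape(-1,3);q=q[(q[:,2]>.235)&(q[:,2]<.26)];print("shelf",len(q),q.min(0),q.max(0),cv2.minAreaRect((q[:,:2]*1000).astype(np.float32)),np.median(q[:,2]))
# mat
m=cv2.inRange(hsv,(0,0,0),(180,255,45));m[:,:430]=0;m[:220]=0;m[340:]=0
n,l,st,c=cv2.connectedComponentsWithStats(m);i=1+np.argmax(st[1:,4]);v,u=np.nonzero(l==i)
q=np.array([onplane("top",a,b,.004)[:2] for a,b in zip(u,v)]);print("mat",cv2.minAreaRect((q*1000).astype(np.float32)),P[v,u,2].mean())
q=P[150:215,285:335].reshape(-1,3);q=q[q[:,2]>.14];print("can",q.min(0),q.max(0))
E
```

```text
Traceback (most recent call last):
  File "h.py", line 25, in biscuits
    pts=np.array([onplane(n,a,b,zt,c)[:2] for a,b in zip(u,v)])
                  ~~~~~~~^^^^^^^^^^^^
  File "h.py", line 7, in onplane
    o,d=ray(n,u,v,c); return o+d*(z-o[2])/d[2]
        ~~~^^^^^^^^^
  File "h.py", line 4, in ray
    c=c or camera_info(n);E=np.array(c["extrinsics"]);R=E[:3,:3];o=-R.T@E[:3,3]
           ~~~~~~~~~~~^^^
ValueError: time passes only in moves, steps and waits
```

```bash
python3 - <<'E'
s=open('h.py').read()
s=s.replace("from station import *\nimport cv2,numpy as np\n","from station import *\nimport cv2,numpy as np\n_C={}\ndef ci(n):\n    if n=='wrist': return camera_info(n)\n    if n not in _C: _C[n]=camera_info(n)\n    return _C[n]\n").replace("c or camera_info(n)","c or ci(n)")
open('h.py','w').write(s)
E
cat > a.py <<'E'
from h import *
p=cv2.imread("pics/top0.png")[:,:,::-1].copy();D=np.load("pics/top0.npy")
for b in biscuits("top",p,D): print(*b)
P=cloud("top",D)
print("counter",P[300,550],P[420,150],P[100,450])
hsv=cv2.cvtColor(p,cv2.COLOR_RGB2HSV)
m=cv2.inRange(hsv,(80,100,50),(100,255,255)); v,u=np.nonzero(m)
Q=P[v,u]; print("bowl z",np.percentile(Q[:,2],[1,50,99])); 
rim=Q[Q[:,2]>0.055]; print(rim[:,:2].min(0),rim[:,:2].max(0),rim.mean(0), Q[:,:2].min(0),Q[:,:2].max(0))
box=P[215:270,325:395].reshape(-1,3); s=box[(box[:,2]>.06)&(box[:,2]<.08)]
print("scooprim",len(s),s.min(0),s.max(0),cv2.minAreaRect((s[:,:2]*1000).astype(np.float32)))
h=P[230:252,390:430].reshape(-1,3);h=h[(h[:,2]>.03)&(h[:,2]<.06)]
print("handle",len(h),h.min(0),h.max(0),np.polyfit(h[:,1],h[:,0],1))
q=P[170:380,155:300].reshape(-1,3);q=q[(q[:,2]>.235)&(q[:,2]<.26)];print("shelf",len(q),q.min(0),q.max(0),cv2.minAreaRect((q[:,:2]*1000).astype(np.float32)),np.median(q[:,2]))
m=cv2.inRange(hsv,(0,0,0),(180,255,45));m[:,:430]=0;m[:220]=0;m[340:]=0
n,l,st,c=cv2.connectedComponentsWithStats(m);i=1+np.argmax(st[1:,4]);v,u=np.nonzero(l==i)
q=np.array([onplane("top",a,b,.004)[:2] for a,b in zip(u,v)]);print("mat",cv2.minAreaRect((q*1000).astype(np.float32)),P[v,u,2].mean())
q=P[150:215,285:335].reshape(-1,3);q=q[q[:,2]>.14];print("can",q.min(0),q.max(0))
E
python3 a.py
```

```text
[17.  4.] [1.3959 0.7853] [1392.1  780.3] [106.3  31. ] 86.0 323 -0.6159
[60.  2.] [1.3896 0.6677] [1385.3  650.7] [156.5  15.5] 86.4 214 -0.6464
[567. 112.] [ 0.9177 -0.6403] [ 917.7 -637.6] [205.1 256.6] 124.2 5796 0.0967
[421. 286.] [ 0.5085 -0.1972] [ 508.7 -197.1] [32.2 61.8] 113.0 279 0.024
[337. 295.] [0.5094 0.0056] [509.6   6. ] [60.1 33.5] 67.9 284 0.0288
[424. 322.] [ 0.4239 -0.1928] [ 424. -193.] [31.7 61.7] 95.0 293 0.0193
[336. 326.] [0.4357 0.0164] [436.1  16.6] [60.3 31.7] 74.5 287 0.0285
[379. 325.] [ 0.4266 -0.0835] [426.4 -83.5] [59.9 30.6] 84.2 287 0.0284
[162. 332.] [0.4665 0.4284] [466.3 428.1] [21.4 23.8] -175.3 91 0.0019
counter [ 0.44341767 -0.50622699  0.00350259] [ 0.2683934   0.47215419 -0.00179024] [ 0.99367818 -0.35111494 -0.00164663]
bowl z [0.00218821 0.02814809 0.24655066]
[0.34508793 0.05976793] [0.67059316 0.31079462] [0.58660258 0.21885002 0.12862268] [0.34508793 0.05976793] [0.67062709 0.31079462]
scooprim 316 [ 0.58043241 -0.12405209  0.0601315 ] [ 0.66861432 -0.00134844  0.07760161] ((624.5333862304688, -63.00348663330078), (119.66291809082031, 86.83769989013672), 87.3509521484375)
handle 261 [ 0.60916452 -0.22160222  0.03126016] [ 0.63063272 -0.13421841  0.05058788] [0.03994547 0.625517  ]
shelf 9718 [0.35936339 0.12277931 0.23509619] [0.74081609 0.35666488 0.25981293] ((550.0032958984375, 240.0438995361328), (225.29727172851562, 376.3140869140625), 88.51070404052734) 0.24787885525758557
mat ((520.9496459960938, -359.1221923828125), (233.22781372070312, 213.3258056640625), 3.687861680984497) 0.010140878619863052
can [ 0.34508793 -0.00449761  0.14003576] [0.82104579 0.09051514 1.36937868]
```

```bash
cat > b.py <<'E'
from h import *
p=cv2.imread("pics/top0.png")[:,:,::-1].copy();D=np.load("pics/top0.npy")
P=cloud("top",D);hsv=cv2.cvtColor(p,cv2.COLOR_RGB2HSV)
q=P[145:222,385:440].reshape(-1,3);q=q[(q[:,2]>.008)];print("brush",len(q),q.min(0),q.max(0),cv2.minAreaRect((q[:,:2]*1000).astype(np.float32)))
q=P[150:215,285:335].reshape(-1,3);q=q[(q[:,2]>.135)&(q[:,2]<.17)];print("can",np.median(q[:,2]),cv2.minEnclosingCircle((q[:,:2]*1000).astype(np.float32)))
q=P[180:230,180:235].reshape(-1,3);q=q[(q[:,2]>.30)&(q[:,2]<.34)];print("tin",np.median(q[:,2]),cv2.minEnclosingCircle((q[:,:2]*1000).astype(np.float32)))
m=cv2.inRange(hsv,(80,100,50),(100,255,255));v,u=np.nonzero(m);Q=P[v,u]
k=(Q[:,2]>.045)&(Q[:,2]<.075);pts=Q[k];print("bowl rim top",len(pts))
def fit(x):
    A=np.c_[2*x,np.ones(len(x))];s=np.linalg.lstsq(A,(x**2).sum(1),rcond=None)[0];return s[:2],np.sqrt(s[2]+s[0]**2+s[1]**2)
# outline: convex hull of mask projected on z=.06
cs=np.array([onplane("top",a,b,.06)[:2] for a,b in zip(u,v)]).astype(np.float32)
print(cv2.minEnclosingCircle(cs*1000)); h=cv2.convexHull(cs)[:,0];print(fit(h))
p2=cv2.imread("pics/side0.png")[:,:,::-1].copy();hs=cv2.cvtColor(p2,cv2.COLOR_RGB2HSV)
m=cv2.inRange(hs,(80,100,50),(100,255,255));n,l,st,c=cv2.connectedComponentsWithStats(m);print(st[1:])
v,u=np.nonzero(m);cs=np.array([onplane("side",a,b,.06)[:2] for a,b in zip(u,v)]).astype(np.float32)
h=cv2.convexHull(cs)[:,0];print(fit(h),h.min(0),h.max(0));print("side biscuits");
for b in biscuits("side",p2,np.load("pics/side0.npy")): print(*b)
# shelf front bar in top: bar edges near centre
for x in (0.42,0.55,0.64):
    u0,v0=proj("top",[x,0.135,0.249]);
    print("front bar",u0,v0,[ (uu,int(p[int(v0),uu].mean())) for uu in range(int(u0)-8,int(u0)+9)])
E
python3 b.py
```

```text
brush 1116 [ 0.34508793 -0.27579481  0.00801376] [0.86652372 0.05976793 1.36937868] ((593.686279296875, -113.54856872558594), (86.96537780761719, 599.830078125), 63.36620330810547)
can 0.14882421480995456 ((774.8572387695312, 42.54302978515625), 50.31465530395508)
tin 0.31791554535901234 ((681.181884765625, 254.20394897460938), 30.09465980529785)
bowl rim top 606
((592.9122314453125, 233.01266479492188), 78.13182067871094)
(array([0.59303007, 0.23314871]), np.float64(0.07721600159197584))
[[ 622  185    1    1    1]
 [ 332  308   41   10  290]
 [ 334  319   47   11  384]
 [ 319  331   64   31 1429]]
(array([0.1784051 , 0.00810239]), np.float64(0.5215318209859215)) [-0.32020444 -0.19673018] [0.67216665 0.31409705]
side biscuits
[239.  41.] [ 0.8874 -1.3879] [  907.9 -1316.4] [ 986.9 2041.1] 177.1 29933 -0.2613
[546.  41.] [-0.493  -1.2059] [ -420.4 -1154.8] [1146.2  300.9] 60.6 4626 -0.2663
[ 75. 138.] [ 1.4835 -0.7236] [1483.9 -765.3] [ 18.8 421.2] 90.2 148 -0.5932
[232. 135.] [ 0.9102 -0.6683] [ 911.8 -672.7] [205.4 330.8] 97.1 2578 0.0843
[ 43. 227.] [ 1.4796 -0.2827] [1473.4 -232.
[... 639 characters left out ...]
.38437862797457 [(272, 141), (273, 141), (274, 142), (275, 141), (276, 125), (277, 93), (278, 72), (279, 60), (280, 51), (281, 78), (282, 127), (283, 142), (284, 144), (285, 142), (286, 141), (287, 142), (288, 142)]
front bar 274.2571912882136 267.6157284456117 [(266, 103), (267, 101), (268, 103), (269, 104), (270, 110), (271, 111), (272, 104), (273, 84), (274, 72), (275, 57), (276, 53), (277, 93), (278, 131), (279, 143), (280, 145), (281, 142), (282, 139)]
front bar 270.3544944943922 224.69161726584503 [(262, 69), (263, 70), (264, 70), (265, 69), (266, 69), (267, 72), (268, 69), (269, 68), (270, 68), (271, 69), (272, 59), (273, 55), (274, 94), (275, 134), (276, 144), (277, 146), (278, 145)]
```

```bash
python3 - <<'E'
from h import *
def Rt(yaw,dn,roll=0,flip=0):
    "tool z: horizontal heading yaw, dn deg below horizontal; jaws horizontal; flip swaps"
    t,a=np.radians([yaw,dn]);z=np.array([np.cos(a)*np.cos(t),np.cos(a)*np.sin(t),-np.sin(a)])
    y=np.array([-np.sin(t),np.cos(t),0])*(1 if flip else -1);x=np.cross(y,z);return np.stack([x,y,z],1)
for f in (0,1):
  for nm,gp,yaw,dn in [("pick",[.618,-.178,.035],88,10),("pick30",[.618,-.178,.035],88,30),("lift",[.6,-.178,.2],88,10),("pour0",[.55,.05,.2],88,10),("pour45",[.55,.1,.22],88,55),("place",[.52,-.475,.07],88,2),("placeflip",[.52,-.475,.07],88,2),("place180",[.52,-.245,.07],-92,2)]:
    R=Rt(yaw,dn,flip=f); pos=np.array(gp)+R[:,2]*.019
    q=inverse_kinematics(pos,R); print(f,nm,None if q is None else np.round(q,1))
print(sensors.read_tool_rot())
for i in range(8):
  for nm,gp in [("b",[.51,-.2,.006]),("b2",[.424,-.193,.006])]:
    q=inverse_kinematics(gp,Rz(-90+i*45)); print(nm,-90+i*45,None if q is None else np.round(q,1))
E
```

```text
0 pick [-45.5  73.1  62.6  49.7 110.4 -57.3]
0 pick30 [-43.5  64.2  69.3  40.5  94.2 -57. ]
0 lift [-46.5  58.6  69.5  51.4 115.9 -51.3]
0 pour0 [-34.1  51.5  95.6  57.4  98.  -62.3]
0 pour45 [-18.4  30.1  97.3  36.3  68.4 -34.9]
0 place [-63.1  84.7  26.5  54.1 143.4 -40.9]
0 placeflip [-63.1  84.7  26.5  54.1 143.4 -40.9]
0 place180 None
1 pick [-45.5  73.1  62.6  49.7 110.4 122.7]
1 pick30 [-43.5  64.2  69.3  40.5  94.2 123. ]
1 lift [-46.5  58.6  69.5  51.4 115.9 128.7]
1 pour0 [-34.1  51.5  95.6  57.4  98.  117.7]
1 pour45 [-18.4  30.1  97.3  36.3  68.4 145.1]
1 place [-63.1  84.7  26.5  54.1 143.4 139.1]
1 placeflip [-63.1  84.7  26.5  54.1 143.4 139.1]
1 place180 None
[[ 9.74620245e-01  2.23864636e-01 -5.44336578e-05]
 [ 2.23864426e-01 -9.74618934e-01  1.62845043e-03]
 [ 3.11500389e-04 -1.59930652e-03 -9.99998673e-01]]
b -90 [-33.1  43.8 101.5  -0.   34.7  56.9]
b2 -90 [-38.3  41.5 113.4  -0.   25.1  51.7]
b -45 [-33.1  43.8 101.5  -0.   34.7  11.9]
b2 -45 [-38.3  41.5 113.4  -0.   25.1   6.7]
b 0 [-33.1  43.8 101.5  -0.   34.7 -33.1]
b2 0 [-38.3  41.5 113.4  -0.   25.1 -38.3]
b 45 [-33.1  43.8 101.5  -0.   34.7 -78.1]
b2 45 [-38.3  41.5 113.4  -0.   25.1 -83.3]
b 90 [ -33.1   43.8  101.5   -0.    34.7 -123.1]
b2 90 [ -38.3   41.5  113.4   -0.    25.1 -128.3]
b 135 None
b2 135 None
b 180 [-33.1  43.8 101.5  -0.   34.7 146.9]
b2 180 [-38.3  41.5 113.4  -0.   25.1 141.7]
b 225 [-33.1  43.8 101.5  -0.   34.7 101.9]
b2 225 [-38.3  41.5 113.4  -0.   25.1  96.7]
```

```bash
cat >> h.py <<'E'
SC=np.array([.6245,-.063]);SY=87.5
def sp(x,y=0):
    t=np.radians(SY);return SC+np.array([np.cos(t)*x-np.sin(t)*y,np.sin(t)*x+np.cos(t)*y])
def pick(x,y,ax,zg=.006,sq=20):
    psi=(ax-90+90)%180-90; R=Rz(psi)
    manip.move_ptp([x,y,.11],R); manip.movel([x,y,zg],speed=.2)
    fingers.gripper_close(squeeze=sq); w=sensors.read_grip_width()
    manip.movel([x,y,.15],speed=.25); w2=sensors.read_grip_width()
    print("grip",round(w*87,1),round(w2*87,1),"t",sensors.read_time()); return w2
def drop(xs,ys=0,z=.079):
    a=sp(xs,ys);R=Rz(SY-180)
    manip.move_ptp([*a,.14],R); manip.movel([*a,z],speed=.15); fingers.gripper_open(); manip.movel([*a,.16],speed=.3)
    print("t",sensors.read_time())
E
python3 - <<'E'
from h import *
pick(.5085,-.1971,113)
drop(-32)
E
true
```

```text
grip 25.9 25.5 t 4.5917Traceback (most recent call last):
  File "<stdin>", line 3, in <module>
  File "h.py", line 52, in drop
    manip.move_ptp([*a,.14],R); manip.movel([*a,z],speed=.15); fingers.gripper_open(); manip.movel([*a,.16],speed=.3)
    ~~~~~~~~~~~~~~^^^^^^^^^^^^
station.MotionError: the arm cannot take that pose within its joint ranges
```

```bash
sed -i 's/    a=sp(xs,ys);R=/    a=sp(xs\/1000,ys\/1000);R=/' h.py
python3 - <<'E'
from h import *
drop(-32)
for n in ("top","side"):
    p,d,c=snap(n,n+"1")
    if n=="top":
        for b in biscuits(n,p,d): 
            if b[5]<600 and b[1][0]<.8: print(*b)
snap("wrist","wrist1")
E
```

```text
t 8.7167
[334. 293.] [0.5155 0.0122] [514.5  13.6] [44.1 24.9] 55.5 146 0.0384
[162. 332.] [0.4664 0.4283] [466.2 428.1] [21.4 23.9] -170.7 92 0.0166
```

View pics/top1.png

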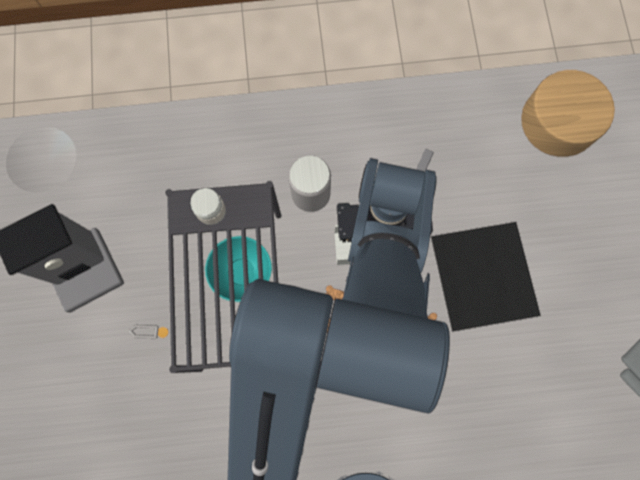

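View pics/wrist1.png

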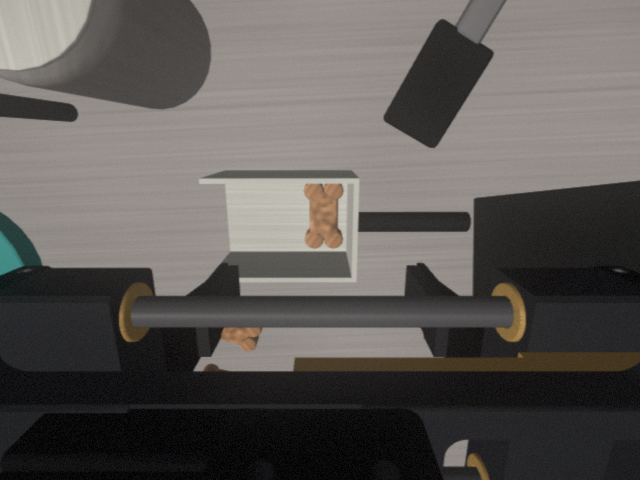

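The wrist view shows the first biscuit lying across the rear of the tray at (323,215). The top view is mostly blocked by the arm in this pose. I'll check the side view.

View pics/side1.png

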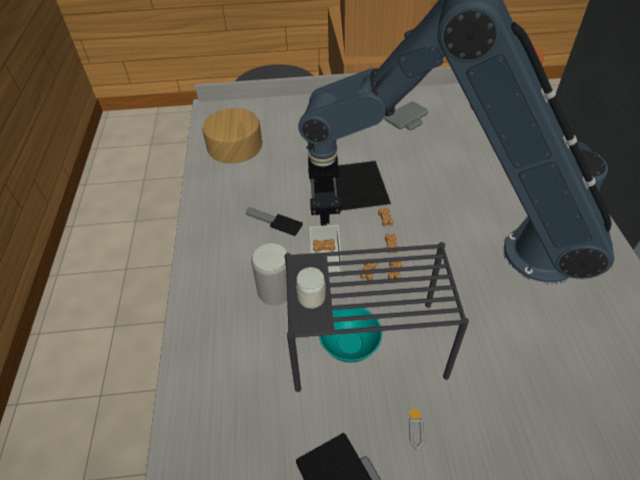

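The side view shows the remaining four biscuits unmoved, at (386,217), (391,240), (395,268) and (369,270). Next pick.

```bash
cat > pk.py <<'E'
import sys
from h import *
x,y,a,xs=map(float,sys.argv[1:5]); tag=sys.argv[5]
pick(x,y,a); drop(xs)
p,d,c=snap("side","side"+tag)
for b in biscuits("side",p,d,amin=30):
    if b[5]<600 and .35<b[1][0]<.75 and abs(b[1][1])<.4: print(*b)
snap("wrist","wrist"+tag)
E
python3 pk.py .424 -.193 95 6 2
```

```text
grip 25.9 25.6 t 13.05
t 17.05
[391. 240.] [ 0.4296 -0.0882] [430.1 -87.9] [53.1 32.8] 83.6 143 0.0377
[324. 246.] [ 0.6285 -0.0896] [628.3 -90.6] [49.5 62.7] 173.4 255 0.0393
[331. 258.] [ 0.6113 -0.0424] [611.2 -41. ] [15. 26.] 171.8 41 0.0236
[395. 264.] [0.4332 0.0023] [433.6   2.2] [22.  34.9] -172.7 77 0.0628
[369. 266.] [0.5077 0.0007] [508.5   0.8] [21.9 34.9] -161.3 72 0.0465
[394. 275.] [0.4448 0.0397] [444.7  39.7] [35.3 22.3] -177.5 75 0.0356
[367. 276.] [0.5208 0.0356] [521.6  37. ] [33.9 20.9] 170.1 62 0.0154
```

View pics/wrist2.png

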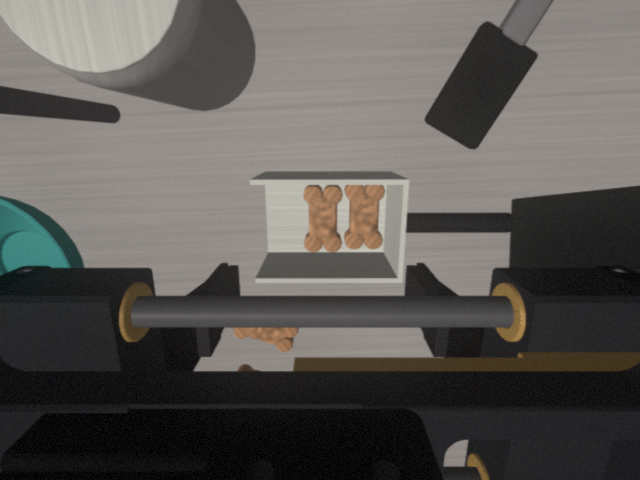

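The wrist view shows two biscuits side by side in the scoop, at (323,218) and (364,216). The other three haven't moved.

```bash
python3 pk.py .4268 -.0840 84 -32 3
```

```text
grip 25.8 25.9 t 21.0583
t 24.6833
[323. 244.] [ 0.6287 -0.0991] [ 628.2 -100.6] [69.9 63.1] 102.0 360 0.0546
[331. 258.] [ 0.611  -0.0426] [611.2 -41. ] [15. 26.] 171.9 41 0.0239
[395. 264.] [0.433  0.0023] [433.6   2.2] [22.  34.9] -170.8 76 0.0633
[369. 266.] [0.5074 0.0007] [507.1   1. ] [21.9 32.1] -161.8 72 0.0465
[394. 275.] [0.4446 0.0399] [444.7  39.7] [35.3 22.3] -179.5 76 0.0387
[367. 276.] [0.5211 0.0356] [521.6  37. ] [33.9 20.9] 169.9 61 0.015
```

View pics/wrist3.png

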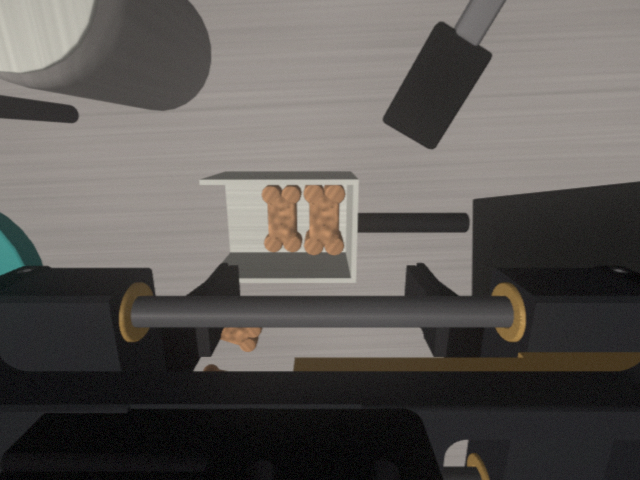

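The third biscuit is stacked on the rear one at (323,218). Next are the two nearer the shelf.

```bash
python3 pk.py .4359 .0165 74.5 6 4 && python3 pk.py .5095 .0058 68 -14 5
```

```text
grip 25.6 25.8 t 28.325
t 31.6833
[323. 244.] [ 0.6296 -0.0987] [ 628.5 -101.2] [70.8 61.9] 82.3 368 0.06
[331. 258.] [ 0.6121 -0.0416] [612.8 -39.4] [18.7 23.2] 160.0 41 0.0352
[369. 266.] [0.5077 0.0008] [508.5   0.8] [21.9 34.9] -161.2 73 0.0492
[367. 276.] [0.5211 0.0356] [521.6  37. ] [33.9 20.9] 169.9 61 0.0336
grip 25.6 25.4 t 35.275
t 38.5083
[323. 244.] [ 0.6287 -0.099 ] [ 627.6 -100.2] [70.6 67.4] 57.9 381 0.0667
[331. 258.] [ 0.6124 -0.0421] [612.8 -39.4] [18.7 23.2] 167.3 39 0.0309
```

View pics/wrist5.png

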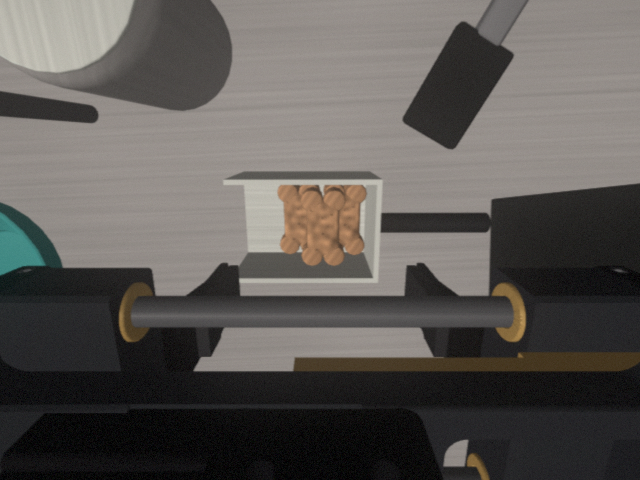

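View pics/side5.png

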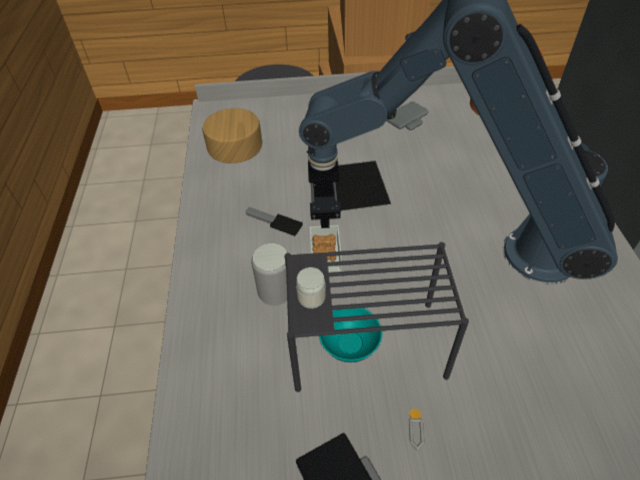

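All five biscuits are in the tray around (322,222) in the wrist view, and none remain on the counter in the side view. I'll measure the handle from here.

```bash
python3 - <<'E'
from h import *
p,d,c=snap("wrist","wrist6")
hsv=cv2.cvtColor(p,cv2.COLOR_RGB2HSV);m=cv2.inRange(hsv,(0,0,0),(180,255,50))
m[:200]=0;m[240:]=0;m[:,:384]=0;m[:,488:]=0
n,l,st,ce=cv2.connectedComponentsWithStats(m);i=1+np.argmax(st[1:,4]);print(st[i])
v,u=np.nonzero(l==i);q=np.array([onplane("wrist",a,b,.04,c)[:2] for a,b in zip(u,v)])
r=cv2.minAreaRect((q*1000).astype(np.float32));print(r,np.degrees(np.arctan(np.polyfit(q[:,1],q[:,0],1))[0]),np.polyfit(q[:,1],q[:,0],1))
P=cloud("wrist",d,c);print(np.median(P[v,u],0),P[v,u,2].max())
# tray rim pts
b=P[165:290,215:390].reshape(-1,3);b=b[(b[:,2]>.064)&(b[:,2]<.076)];print(cv2.minAreaRect((b[:,:2]*1000).astype(np.float32)))
E
```

```text
[ 384  213  104   18 1566]
((622.4730224609375, -174.65283203125), (90.29888153076172, 15.108367919921875), 87.4937973022461) 3.1765254720503284 [0.0554977  0.63252559]
[ 0.6236628  -0.17937471  0.04200285] 0.320747265491346
((626.2551879882812, -61.81861877441406), (120.1651840209961, 84.33605194091797), 87.5658950805664)
```

```bash
cat >> h.py <<'E'
def Rt(yaw,dn):
    "tool z heads yaw, dn deg below horizontal; jaws horizontal; camera side up"
    t,a=np.radians([yaw,dn]);z=np.array([np.cos(a)*np.cos(t),np.cos(a)*np.sin(t),-np.sin(a)])
    y=np.array([np.sin(t),-np.cos(t),0]);x=np.cross(y,z);return np.stack([x,y,z],1)
def tcp(gp,R): return np.array(gp)+R[:,2]*.019
E
python3 - <<'E'
from h import *
R=Rt(87.5,15)
for g in ([.622,-.24,.28],[.622,-.177,.2],[.622,-.177,.035]):
    q=inverse_kinematics(tcp(g,R),R);print(None if q is None else np.round(q,1))
print(np.round(sensors.read_qpos(),1))
p=sensors.read_position();manip.movel([p[0],p[1],.30],speed=.3)
manip.move_ptp(tcp([.622,-.24,.28],R),R)
manip.movel(tcp([.622,-.177,.12],R),R,speed=.2)
snap("side","side7");snap("wrist","wrist7");print(sensors.read_time(),sensors.read_wrist_force())
E
```

```text
[-48.2  54.5  59.2  52.6 122.  -41.1]
[-45.   57.4  67.4  50.6 112.9 -48.9]
[-45.   70.9  64.1  47.8 106.2 -57.1]
[-17.2  34.7  85.   -0.   60.4  75.3]
42.15 [-0.05077145 -0.31801652  0.42214966]
```

View pics/side7.png

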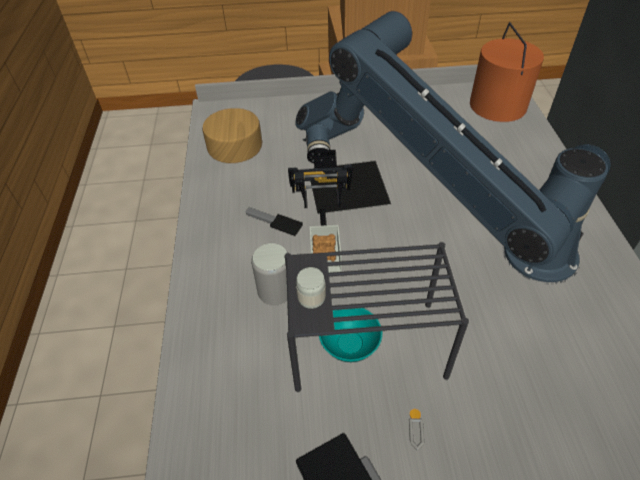

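View pics/wrist7.png

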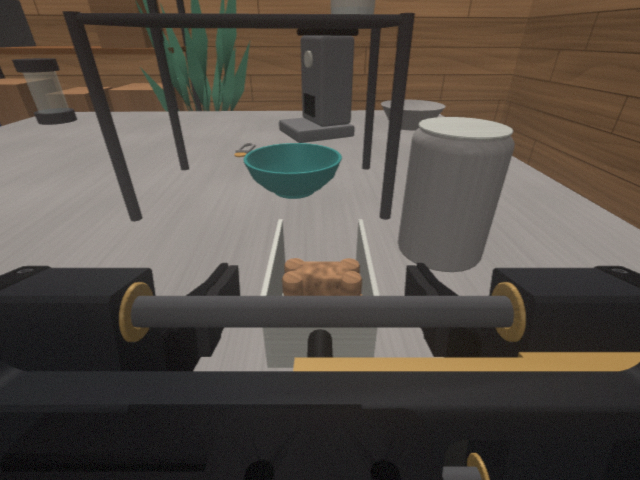

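The wrist view shows the jaws centred on the handle at (320,345), with the loaded tray in front and the bowl and shelf ahead. I'll descend and grip.

```bash
python3 - <<'E'
from h import *
R=Rt(87.5,15)
print(manip.movel(tcp([.622,-.177,.036],R),R,speed=.1,f_stop=12),sensors.read_position()-tcp([.622,-.177,.036],R))
fingers.gripper_close(squeeze=60);print("w",sensors.read_grip_width()*87,sensors.read_wrist_force())
manip.movel(tcp([.622,-.177,.066],R),R,speed=.06);manip.hold(.3)
print("w",sensors.read_grip_width()*87,sensors.read_wrist_force(),sensors.read_wrist_torque(),sensors.read_time())
p,d,c=snap("wrist","wrist8");snap("side","side8")
P=cloud("wrist",d,c)
np.save("pics/P8.npy",P)
E
```

```text
False [ 0.00026327 -0.00019918  0.00048093]
w 17.299234943310175 [-0.89490355 -0.23173201  0.13846921]
w 17.329273979215987 [-0.66373205 -0.33556453 -3.1678357 ] [-1.31344805 -0.03141591  0.00493072] 45.225
```

View pics/wrist8.png

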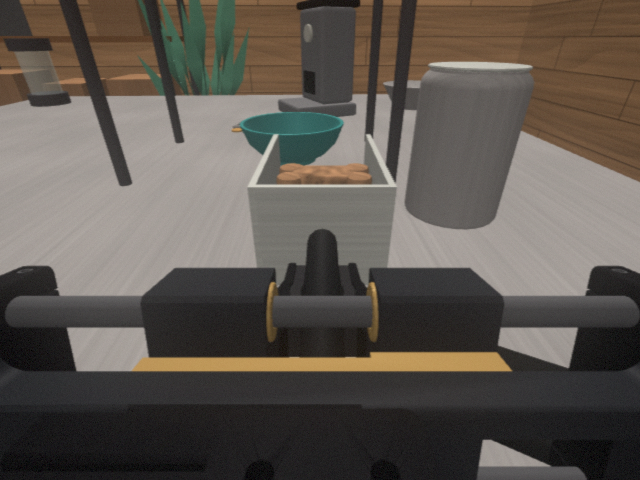

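View pics/side8.png

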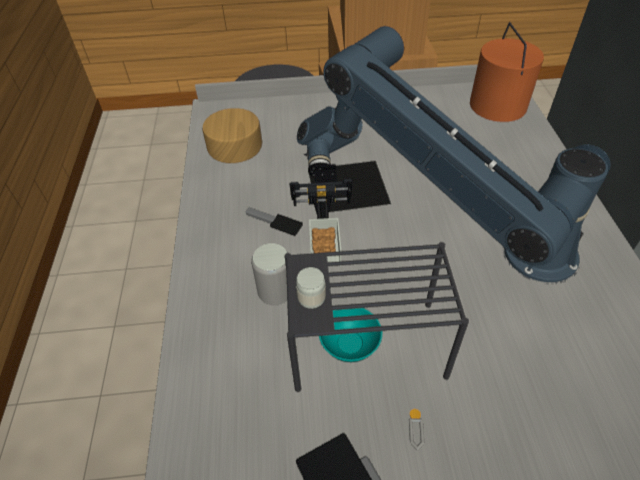

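The wrist force of -3.2 N matches the full load (0.22 + 5×0.022 kg), so the scoop is fully lifted. I'll check for droop from the rim heights.

```bash
python3 - <<'E'
from h import *
P=np.load("pics/P8.npy")
# rim tops: sample rows for left wall (inner/top ~ px (277,140)->(256,187)) and right (367,140)->(391,187)
for (u0,v0),(u1,v1) in [((278,140),(258,185)),((367,140),(389,185))]:
    for s in np.linspace(0,1,6):
        u=int(round(u0+(u1-u0)*s));v=int(round(v0+(v1-v0)*s)); w=P[v-2:v+3,u-4:u+5].reshape(-1,3)
        w=w[(w[:,1]<.03)&(w[:,1]>-.2)]; print((u,v),w[w[:,2].argmax()].round(4) if len(w) else None)
w=P[183:190,270:380].reshape(-1,3);print(w.round(3)[::60])
E
```

```text
(278, 140) [ 0.5896 -0.0228  0.0995]
(274, 149) [ 0.5889 -0.0432  0.0996]
(270, 158) [ 0.5882 -0.0673  0.0995]
(266, 167) [ 0.5868 -0.0857  0.0994]
(262, 176) [ 0.5865 -0.1049  0.0998]
(258, 185) [ 0.5888 -0.1193  0.0998]
(367, 140) [ 0.6687 -0.0194  0.0994]
(371, 149) [ 0.6652 -0.0569  0.0997]
(376, 158) [ 0.6638 -0.0727  0.0995]
(380, 167) [ 0.6644 -0.0938  0.0997]
(385, 176) [ 0.6646 -0.1074  0.1001]
(389, 185) [ 0.66   -0.1235  0.0997]
[[ 0.588 -0.063  0.078]
 [ 0.631 -0.091  0.089]
 [ 0.6   -0.116  0.099]
 [ 0.635 -0.118  0.099]
 [ 0.606 -0.119  0.099]
 [ 0.64  -0.12   0.099]
 [ 0.612 -0.121  0.099]
 [ 0.645 -0.123  0.1  ]
 [ 0.617 -0.12   0.099]
 [ 0.651 -0.123  0.099]
 [ 0.623 -0.121  0.098]
 [ 0.595 -0.121  0.098]
 [ 0.629 -0.122  0.098]]
```

The rim is at z≈0.0995 along its whole length, so it's level with no slip. Now I'll carry it to the shelf, tilted slightly nose up.

```bash
cat >> h.py <<'E'
AL=15
def grip_from_nose(N,th,yaw):
    t,a=np.radians([yaw,th]);h=-.175*np.cos(a)+.035*np.sin(a);z=.175*np.sin(a)+.035*np.cos(a)
    return np.array([N[0]+h*np.cos(t),N[1]+h*np.sin(t),N[2]+z])
def pose(N,th,yaw=88):
    R=Rt(yaw,th+AL);return tcp(grip_from_nose(N,th,yaw),R),R
E
python3 - <<'E'
from h import *
for N,th in [((.607,.0,.12),-6),((.5925,.05,.09),-6),((.5925,.195,.085),-6),((.5925,.195,.075),20),((.5925,.195,.075),45)]:
    q=inverse_kinematics(*pose(N,th)); print(None if q is None else np.round(q,1))
manip.movel(*pose((.620,-.003,.13),-6,87.5),speed=.1)
manip.movel(*pose((.5925,.02,.10),-6),speed=.12)
manip.movel(*pose((.5925,.10,.088),-6),speed=.12)
print(sensors.read_time(),sensors.read_wrist_force()); snap("wrist","wrist9");snap("side","side9")
E
```

```text
[-46.4  64.2  68.4  50.4 113.8 -54.9]
[-44.5  64.9  74.8  50.1 108.2 -59.8]
[-34.8  63.   86.5  57.   97.9 -64.4]
[-28.8  44.4  91.9  47.8  80.8 -51.4]
[-15.5  31.2  91.   31.4  68.7 -28. ]
47.6667 [ 1.48358027  0.17191503 -2.53161637]
```

View pics/wrist9.png

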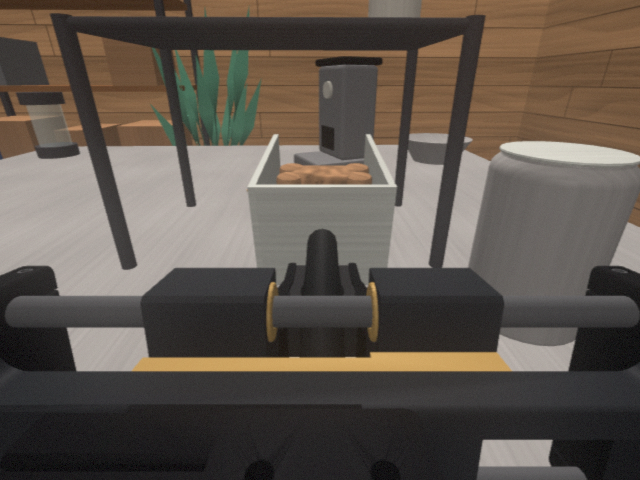

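View pics/side9.png

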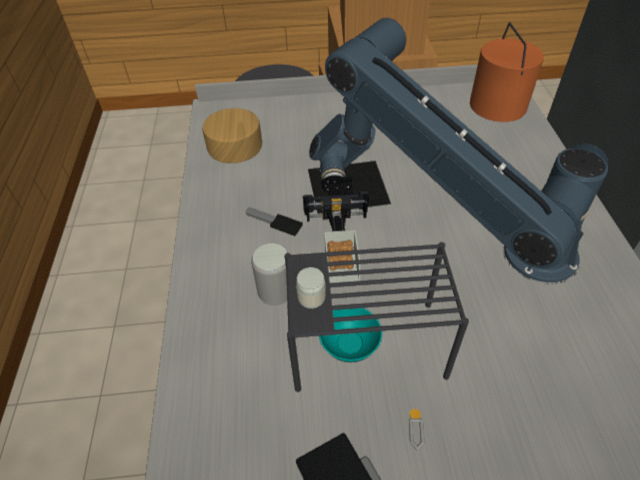

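The tray, with all its biscuits, is lined up with the gap between the posts, well clear of both (post feet at 125 and 445). I'll go in and tip in small steps about the nose.

```bash
python3 - <<'E'
from h import *
manip.movel(*pose((.5925,.195,.086),-6),speed=.08)
print(sensors.read_time(),sensors.read_wrist_force())
for th,z in [(4,.082),(14,.078),(20,.076),(26,.075),(32,.075),(38,.075)]:
    manip.movel(*pose((.5925,.195,z),th),speed=.08)
    f=sensors.read_wrist_force();print(th,round(sensors.read_time(),2),np.round(f,2))
manip.hold(.5)
p,d,c=snap("wrist","wrist10");snap("top","top10");snap("side","side10");print(sensors.read_wrist_force())
E
```

```text
49.1083 [-0.53168463  0.18755209 -2.88536051]
4 49.56 [-0.3  -0.39 -3.38]
14 50.01 [-1.11 -0.12 -3.1 ]
20 50.34 [-0.02 -0.71 -3.03]
26 50.69 [ 0.02 -1.03 -3.07]
32 51.05 [ 0.35 -0.18 -1.97]
38 51.41 [-0.36 -0.   -2.38]
[-0.36485417 -0.86792026 -0.94088362]
```

View pics/wrist10.png

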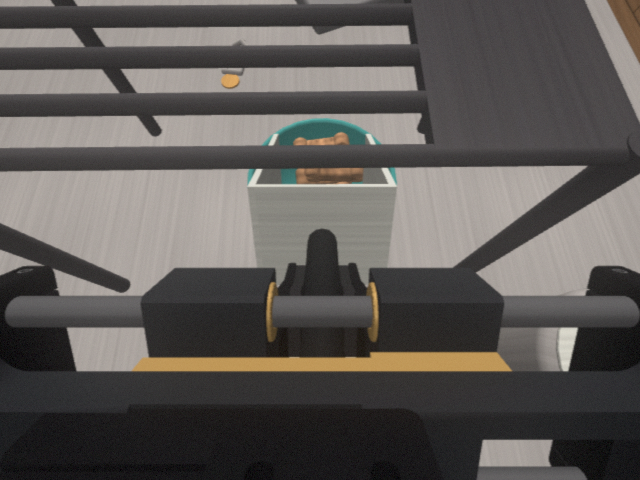

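View pics/top10.png

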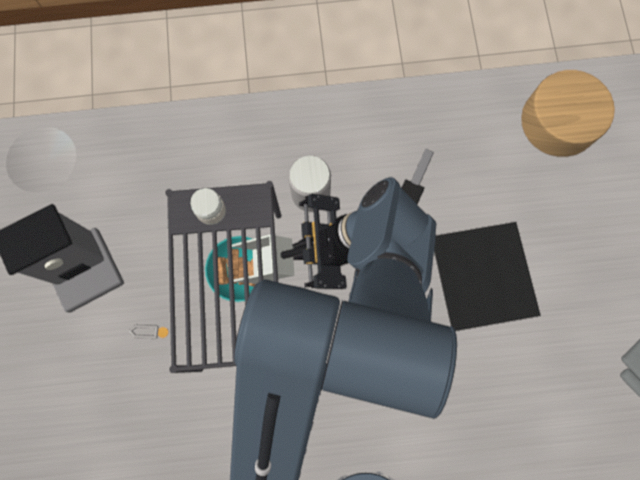

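View pics/side10.png

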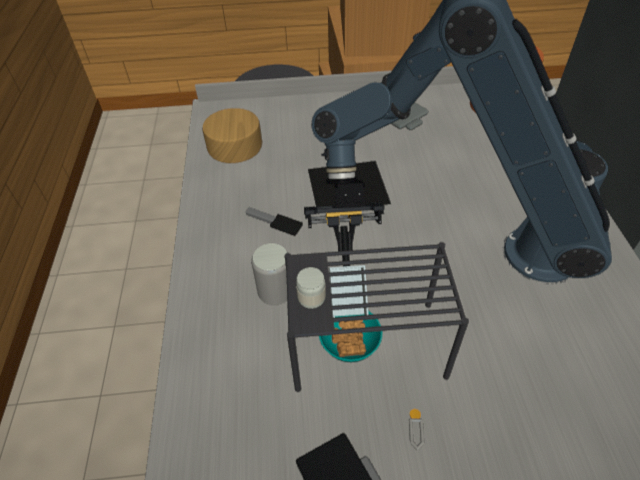

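```bash
python3 - <<'E'
from h import *
a=cv2.imread("pics/side10.png")[230:380,280:420];b=cv2.imread("pics/top10.png")[215:315,185:315];c=cv2.imread("pics/wrist10.png")[100:220,230:420]
r=lambda i:cv2.resize(i,(400,300),interpolation=cv2.INTER_CUBIC)
cv2.imwrite("pics/z10.png",np.vstack([np.hstack([r(a),r(b)]),np.hstack([r(c),r(c)*0])]))
E
```

```text
(no output)
```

View pics/z10.png

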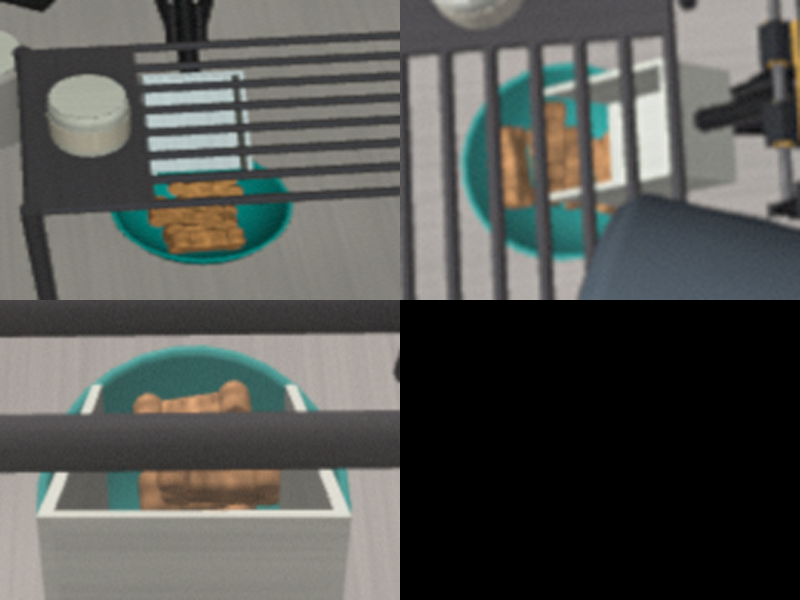

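The tray floor is bare (white) in the top view and the biscuits lie in the bowl just past the nose. One or two may be leaning on the nose edge. I'll raise the nose a little, tilt further and look again.

```bash
python3 - <<'E'
from h import *
manip.movel(*pose((.5925,.195,.084),40),speed=.04);manip.hold(.3);print(sensors.read_wrist_force())
manip.movel(*pose((.5925,.193,.086),45),speed=.05);manip.hold(.5);print(np.mean([sensors.read_wrist_force() for _ in range(3)],0),sensors.read_time())
snap("side","side11");snap("wrist","wrist11");snap("top","top11")
a=cv2.imread("pics/side11.png")[230:380,280:420];b=cv2.imread("pics/top11.png")[215:315,185:315];c=cv2.imread("pics/wrist11.png")[80:260,180:460]
r=lambda i:cv2.resize(i,(400,300),interpolation=cv2.INTER_CUBIC)
cv2.imwrite("pics/z11.png",np.vstack([np.hstack([r(a),r(b)]),np.hstack([r(c),r(c)*0])]))
E
```

```text
[-0.41747857 -0.30106755 -2.68078125]
[-0.0870874  -0.15970052 -2.11204833] 53.7667
```

View pics/z11.png

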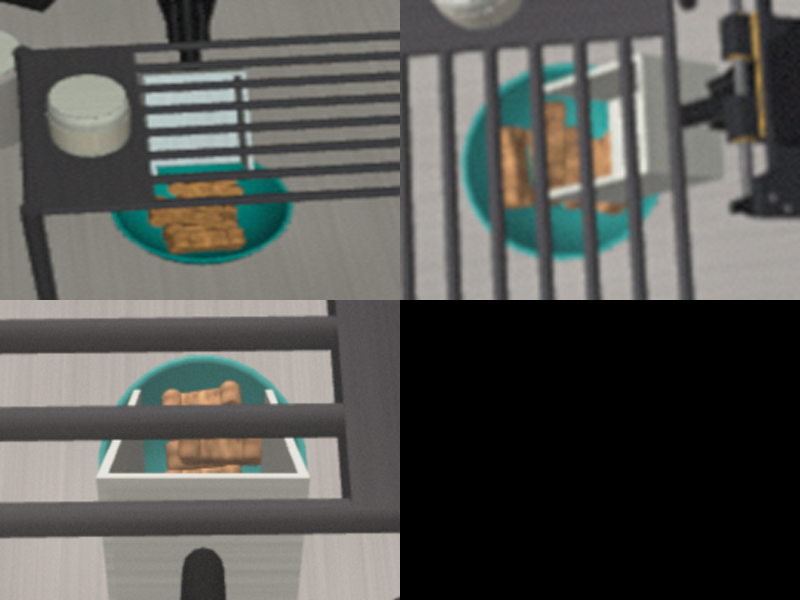

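The force is back to -2.1 N, which is the empty scoop's weight, and the pile lies in the bowl clear of the tray. I'll withdraw at the same tilt.

```bash
python3 - <<'E'
from h import *
manip.movel(*pose((.588,.05,.087),45),speed=.12)
manip.movel(*pose((.586,-.02,.10),45),speed=.15)
print(sensors.read_time(),sensors.read_wrist_force())
snap("side","side12");snap("wrist","wrist12");snap("top","top12")
a=cv2.imread("pics/side12.png")[230:380,280:420];b=cv2.imread("pics/top12.png")[215:315,185:315];c=cv2.imread("pics/wrist12.png")[0:300,120:520]
r=lambda i:cv2.resize(i,(400,300),interpolation=cv2.INTER_CUBIC)
cv2.imwrite("pics/z12.png",np.vstack([np.hstack([r(a),r(b)]),np.hstack([r(c),r(c)*0])]))
E
```

```text
55.8833 [-0.64172965 -0.07791023 -1.95717244]
```

View pics/z12.png

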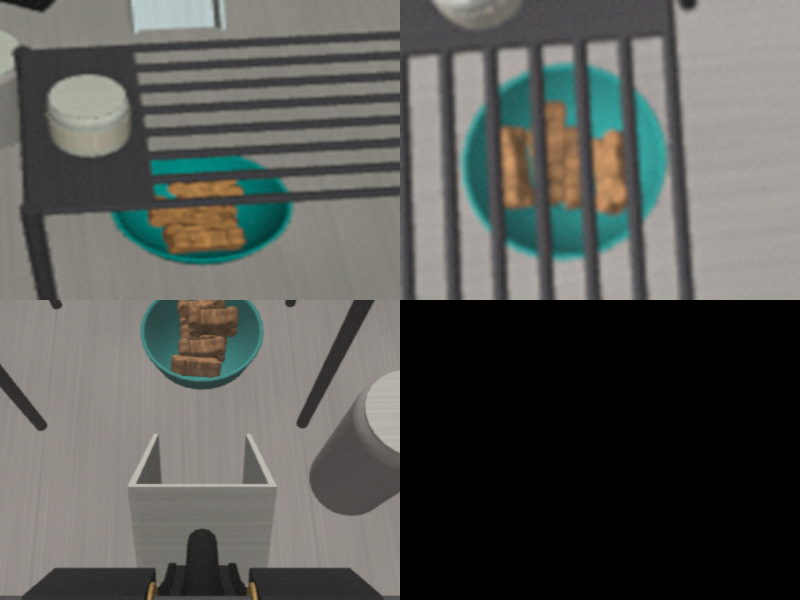

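```bash
python3 - <<'E'
from h import *
M=np.array([.521,-.359])
# search heading for nose-down standing & flip: states relative grip point above nose
q0=None
for yaw in range(0,360,15):
    res=[]
    t=np.radians(yaw);h=np.array([np.cos(t),np.sin(t)])
    # final upside down: x_s=-h, z_s=down; centre at M; nose at M-0.06h ; grip at M+.115h, z=.039
    # standing: nose floor-centre edge line.. nose centre stays at M-.06h ; z_s=h => tray spans floor edge at N, rim at N+.07h
    N=M-.06*h
    for nm,gp,dns in [("stand",[*(N+.035*h-0.035*h+.035*h),.179],(105,90,60,45,30)),("final",[*(M+.115*h),.039],(120,125,130,135,140))]:
        res.append([dn for dn in dns if inverse_kinematics(tcp(gp,Rt(yaw,dn)),Rt(yaw,dn)) is not None])
    print(yaw,res)
E
```

```text
0 [[105, 90, 60, 45, 30], [120, 125, 130, 135, 140]]
15 [[105, 90, 60, 45, 30], [120, 125, 130, 135, 140]]
30 [[105, 90, 60, 45, 30], [120, 125, 130, 135, 140]]
45 [[105, 90, 60, 45, 30], [120, 125, 130, 135, 140]]
60 [[105, 90, 60, 45, 30], [120, 125, 130, 135, 140]]
75 [[105, 90, 60, 45, 30], [120, 125, 130, 135, 140]]
90 [[105, 90, 60, 45, 30], [120, 125, 130, 135]]
105 [[105, 90, 60, 45, 30], [125, 130, 135, 140]]
120 [[105, 90, 60, 45, 30], [120, 125, 130, 135, 140]]
135 [[105, 90, 60, 45, 30], [120, 125, 130, 135, 140]]
150 [[105, 90, 60, 45, 30], [120, 125, 130, 135, 140]]
165 [[105, 90, 60, 45, 30], [120, 125, 130, 135, 140]]
180 [[105, 90, 60, 45, 30], [120, 125, 130, 135, 140]]
195 [[90, 60, 45, 30], [120, 125, 130, 135, 140]]
210 [[90, 60, 45, 30], [120, 125, 130, 135, 140]]
225 [[60, 45, 30], [120, 125, 130, 135, 140]]
240 [[105, 60, 45, 30], [120, 125, 130, 135, 140]]
255 [[105, 90, 45, 30], [120, 125, 130, 135, 140]]
270 [[105, 90, 45], [120, 125, 130, 135, 140]]
285 [[105, 90, 30], [120, 125, 130, 135, 140]]
300 [[105, 90, 60, 45, 30], [120, 125, 130, 135, 140]]
315 [[105, 90, 60, 45, 30], [120, 125, 130, 135, 140]]
330 [[105, 90, 60, 45, 30], [120, 125, 130, 135, 140]]
345 [[105, 90, 60, 45, 30], [120, 125, 130, 135, 140]]
```

All the biscuits are inside the bowl and the bowl hasn't moved. The biscuits form two stacks plus a front one, and the scoop force is the empty weight. Next, setting the scoop down. The gripper sits above the handle, so I plan to stand the scoop on its nose on the mat, re-grip from its underside, then lay it over onto its rim. I'll compare headings.

```bash
python3 - <<'E'
from h import *
M=np.array([.521,-.359]);print(np.round(sensors.read_qpos(),0))
for yaw in (30,45,60,75,88,120,150,180,330,0,15):
    t=np.radians(yaw);h=np.array([np.cos(t),np.sin(t)]);N=M-.06*h+.0*h
    out=[]
    for gp,dn in [([*(N+.035*h),.25],105),([*(N+.035*h),.179],105),([*(N+.035*h),.179],70),([*(N+.035*h),.179],40),([*(N+.035*h),.25],40),([*(M+.05*h),.2],85),([*(M+.115*h),.12],130),([*(M+.115*h),.039],130)]:
        q=inverse_kinematics(tcp(gp,Rt(yaw,dn)),Rt(yaw,dn)); out.append(None if q is None else np.round(q,0).astype(int).tolist())
    print(yaw);[print("   ",o) for o in out]
E
```

```text
[-34.  33.  83.  25.  83. -40.]
30
    [-40, 33, 78, -15, 75, 24]
    [-40, 37, 81, -15, 67, 26]
    [-56, 33, 91, 24, 56, -10]
    [-68, 40, 97, 55, 67, -43]
    [-68, 33, 95, 53, 72, -35]
    [-42, 34, 82, 5, 63, 15]
    [-23, 56, 58, -31, 93, 43]
    [-23, 62, 58, -31, 87, 46]
45
    [-40, 32, 79, -16, 71, 10]
    [-40, 36, 83, -17, 63, 13]
    [-56, 35, 87, 22, 64, -22]
    [-67, 43, 87, 47, 79, -44]
    [-67, 37, 85, 46, 84, -38]
    [-42, 34, 83, 6, 63, 0]
    [-20, 52, 69, -36, 81, 38]
    [-20, 58, 70, -37, 76, 42]
60
    [-40, 31, 81, -16, 66, -4]
    [-40, 35, 85, -17, 58, -1]
    [-55, 38, 82, 19, 70, -33]
    [-64, 47, 78, 39, 90, -47]
    [-64, 42, 75, 39, 95, -42]
    [-42, 33, 84, 5, 64, -15]
    [-18, 47, 81, -43, 68, 34]
    [-18, 54, 81, -45, 63, 40]
75
    [-41, 30, 83, -15, 61, -19]
    [-41, 35, 87, -17, 53, -16]
    [-54, 40, 77, 16, 77, -44]
    [-61, 50, 68, 33, 100, -52]
    [-61, 46, 66, 34, 106, -48]
    [-43, 33, 85, 5, 65, -30]
    [-17, 43, 93, -52, 55, 33]
    [-17, 51, 93, -57, 50, 41]
88
    [-41, 29, 85, -14, 57, -33]
    [-41, 34, 89, -15, 49, -30]

[... 1023 characters left out ...]
-4, 79, 78]
    [-48, 28, 103, 12, 30, 62]
    [-54, 33, 123, 141, 29, -71]
    [-54, 23, 120, 119, 21, -47]
    [-44, 35, 79, 1, 60, 75]
    [-40, 68, 27, -8, 124, 78]
    [-40, 73, 28, -7, 118, 79]
0
    [-42, 34, 75, -10, 83, 51]
    [-42, 39, 78, -10, 75, 52]
    [-54, 30, 99, 25, 41, 19]
    [-67, 35, 114, 84, 45, -48]
    [-67, 26, 111, 74, 47, -33]
    [-43, 35, 80, 4, 61, 45]
    [-31, 64, 38, -21, 112, 57]
    [-31, 69, 38, -20, 107, 59]
15
    [-41, 34, 76, -13, 79, 37]
    [-41, 38, 80, -13, 71, 39]
    [-56, 31, 96, 25, 49, 3]
    [-69, 37, 106, 67, 56, -44]
    [-69, 30, 104, 62, 60, -33]
    [-43, 35, 81, 5, 62, 30]
    [-27, 60, 47, -26, 103, 49]
    [-27, 66, 48, -26, 98, 52]
```

Heading 60° has smooth joint paths for every stage. First I'll check from the wrist depth whether the scoop slipped in the grip, by comparing the rim plane in the tool frame at lift and now.

```bash
python3 - <<'E'
from h import *
pos=np.array(sensors.read_position());R=np.array(sensors.read_tool_rot())
p,d,c=snap("wrist","wrist13");P=cloud("wrist",d,c)
def tf(P,pos,R): return (P-pos)@R
R8=Rt(87.5,15);pos8=tcp([.622,-.177,.066],R8)
for nm,T in [("lift",tf(np.load("pics/P8.npy"),pos8,R8)),("now",tf(P,pos,R))]:
    # rear wall top edge: look along columns in px, find row where depth jumps ; print tool coords (x up, z fwd)
    for u in (290,350):
        col=T[150:260,u]; 
        # rear wall outer face points: z ~ const ; print some
        print(nm,u,[col[k].round(3).tolist() for k in (30,36,42,50,60,70)])
cv2.imwrite("pics/z13.png",cv2.resize(cv2.imread("pics/wrist13.png")[100:300,200:440],(720,600)))
E
```

```text
lift 290 [[0.047, -0.021, 0.054], [0.047, -0.018, 0.026], [0.043, -0.018, 0.025], [0.039, -0.019, 0.028], [0.032, -0.019, 0.03], [0.026, -0.019, 0.031]]
lift 350 [[0.046, 0.018, 0.058], [0.047, 0.016, 0.027], [0.043, 0.016, 0.027], [0.039, 0.016, 0.028], [0.032, 0.016, 0.029], [0.026, 0.016, 0.03]]
now 290 [[0.022, -0.042, 0.281], [0.047, -0.018, 0.025], [0.044, -0.018, 0.026], [0.039, -0.018, 0.028], [0.033, -0.019, 0.03], [0.027, -0.019, 0.03]]
now 350 [[0.022, 0.037, 0.28], [0.047, 0.016, 0.026], [0.044, 0.016, 0.025], [0.039, 0.016, 0.028], [0.033, 0.016, 0.029], [0.027, 0.017, 0.03]]
```

View pics/z13.png

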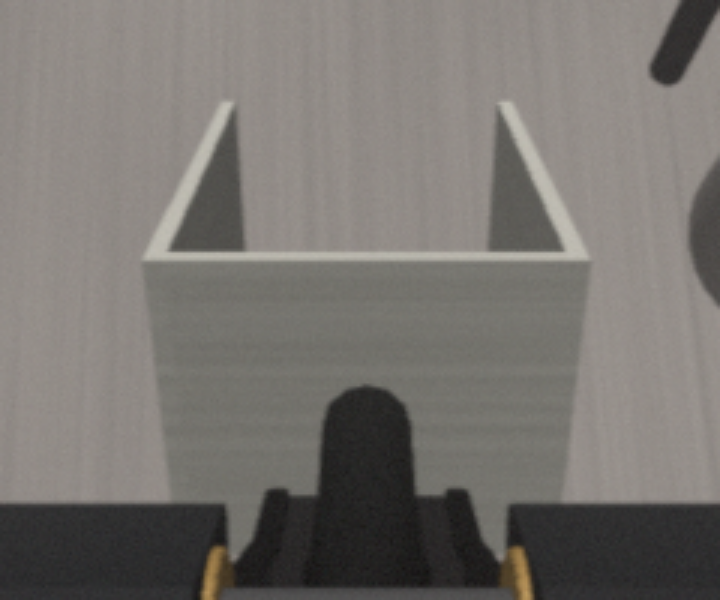

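The rear wall points match to within 1 mm, so there was no slip. I'll stand the scoop on its nose on the mat.

```bash
python3 - <<'E'
from h import *
M=[.521,-.359]
R=Rt(60,105)
manip.movel(*pose((.58,-.10,.15),45),speed=.15)
manip.move_ptp(tcp([*M,.28],R),R)
manip.movel(tcp([*M,.19],R),R,speed=.15); manip.hold(.3)
print(sensors.read_time(),sensors.read_wrist_force(),inverse_kinematics(tcp([*M,.179],R),R).round(0))
s=manip.movel(tcp([*M,.173],R),R,speed=.015,f_stop=4)
print(s,(sensors.read_position()-R[:,2]*.019)[2],sensors.read_wrist_force())
snap("side","side14");snap("top","top14")
E
```

```text
58.6333 [ 0.53542882 -0.0476485  -2.11772534] [-38.  36.  85. -17.  59.   1.]
True 0.17881186828202325 [-0.20752164  0.49090633  4.17184891]
```

View pics/side14.png

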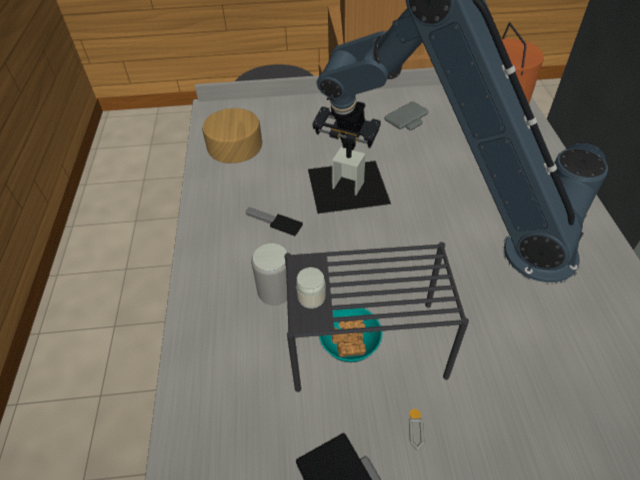

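View pics/top14.png

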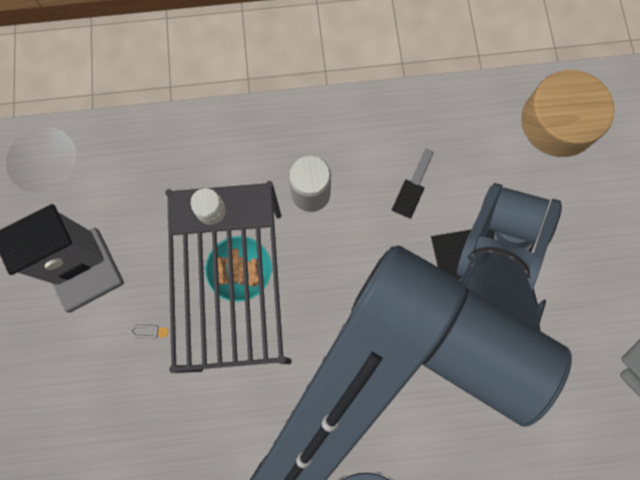

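Contact came at grip z = 0.1788, exactly as expected for standing on the nose on the mat (0.004+0.175). The side view shows the scoop upright on its nose, mid-mat at (350,172). I'll relax the preload, open, swing the gripper to the underside and re-grip.

```bash
python3 - <<'E'
from h import *
M=[.521,-.359];R=Rt(60,105)
manip.movel(tcp([*M,.1793],R),R,speed=.01);print(sensors.read_wrist_force())
fingers.gripper_open();manip.hold(.3)
snap("side","side15");print(sensors.read_time(),sensors.read_grip_width(),sensors.read_wrist_force())
cv2.imwrite("pics/z15.png",cv2.resize(cv2.imread("pics/side15.png")[70:220,270:430],(640,600)))
E
```

```text
[-0.07217701  0.19743131 -0.38647601]
61.5333 0.9997439159074933 [0.94643853 2.27843326 0.09442321]
```

View pics/z15.png

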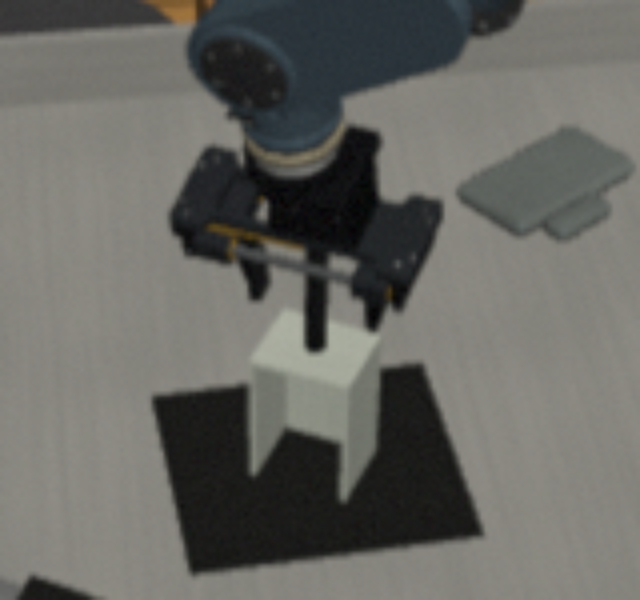

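```bash
python3 - <<'E'
from h import *
for _ in range(4):
    manip.hold(.1);print(np.round(sensors.read_wrist_force(),2),np.round(sensors.read_wrist_torque(),3))
snap("wrist","wrist15")
E
```

```text
[ 0.21 -0.6  -0.11] [ 0.142 -0.107 -0.009]
[-0.44  0.    0.71] [ 0.148 -0.128  0.067]
[ 0.65  0.37 -0.1 ] [ 0.102 -0.149 -0.01 ]
[ 0.86 -0.07  0.69] [ 0.098 -0.107 -0.008]
```

View pics/wrist15.png

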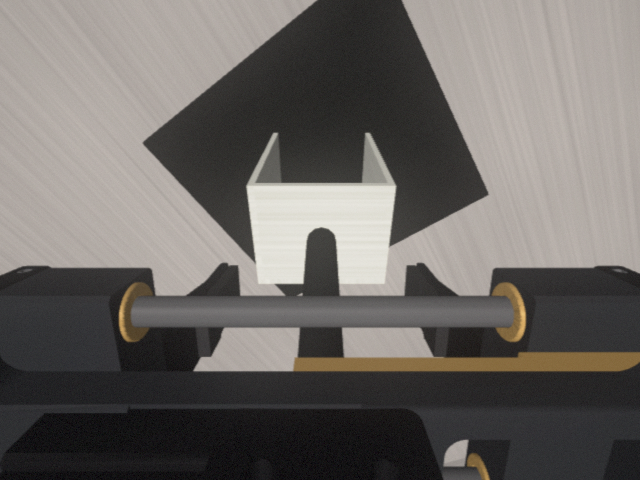

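The force readings are just noise around zero, so the scoop stands freely. It is centred between the jaws at column 320. I'll raise the tool 8 mm for clearance at the palm, then swing it under a force guard.

```bash
python3 - <<'E'
from h import *
M=[.521,-.359];z=.187
ok=True
manip.movel(tcp([*M,z],Rt(60,105)),Rt(60,105),speed=.05)
for dn in (95,84,73,62,51,40):
    R=Rt(60,dn)
    if manip.movel(tcp([*M,z],R),R,speed=.03,f_stop=6): print("stopped",dn); ok=False;break
print(sensors.read_time(),sensors.read_wrist_force())
snap("side","side16");snap("wrist","wrist16")
cv2.imwrite("pics/z16.png",cv2.resize(cv2.imread("pics/side16.png")[70:220,270:430],(640,600)))
E
```

```text
64.3167 [-0.32007978  0.00414037 -0.51340827]
```

View pics/z16.png

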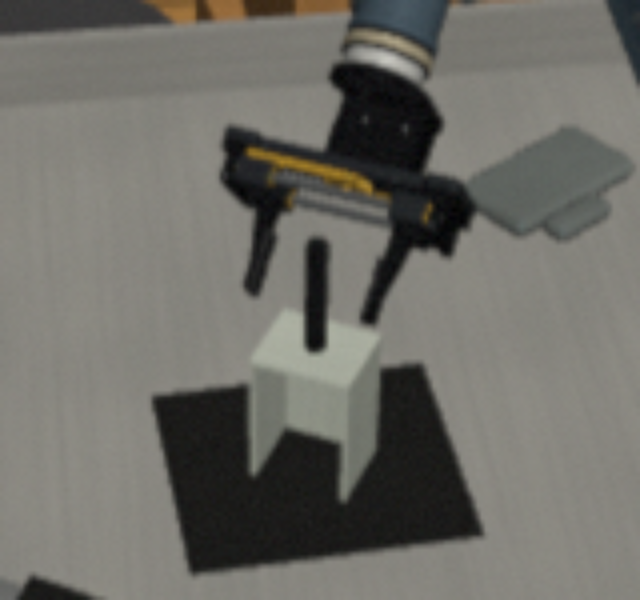

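View pics/wrist16.png

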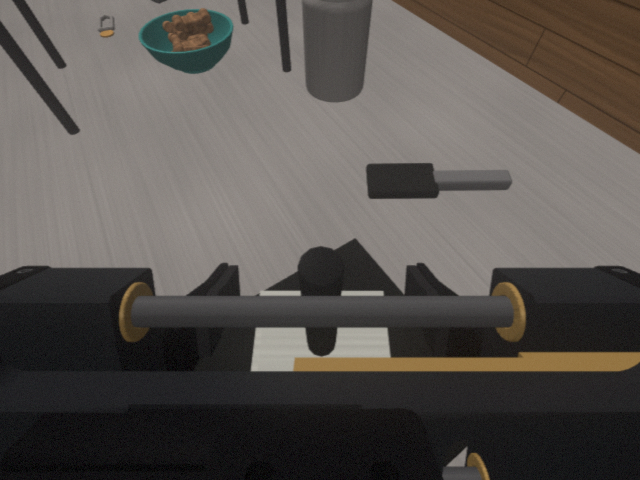

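The scoop stayed put and its handle sits centred in the jaws at (321,270). I'll re-grip, lift, turn it over to upside down and look before lowering.

```bash
python3 - <<'E'
from h import *
M=np.array([.521,-.359]);h=np.array([np.cos(np.pi/3),np.sin(np.pi/3)])
fingers.gripper_close(squeeze=60);print("w",sensors.read_grip_width()*87)
R=Rt(60,40);manip.movel(tcp([*M,.28],R),R,speed=.15);manip.hold(.2);print(sensors.read_wrist_force())
for k in range(1,7):
    s=k/6;R=Rt(60,40+90*s);manip.movel(tcp([*(M+.123*h*s),.28-.11*s],R),R,speed=.12)
manip.hold(.2)
print(sensors.read_time(),np.round(sensors.read_qpos(),0),sensors.read_wrist_force())
snap("side","side17");p,d,c=snap("wrist","wrist17")
cv2.imwrite("pics/z17.png",cv2.resize(cv2.imread("pics/side17.png")[70:220,250:410],(640,600)))
np.savez("pics/w17.npz",P=cloud("wrist",d,c))
E
```

```text
w 16.615372450426968
[ 0.98353505  0.35921151 -2.69035696]
69.1833 [-17.  44.  79. -41.  73.  31.] [ 0.82406579 -0.18179209 -2.17504934]
```

View pics/z17.png

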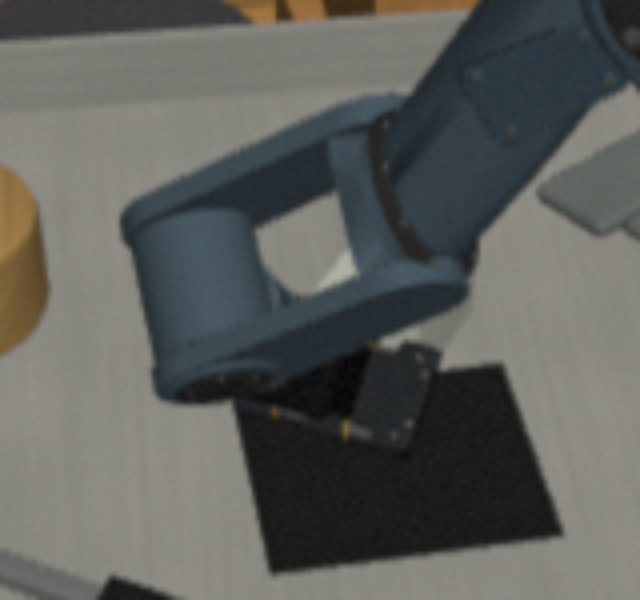

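View pics/wrist17.png

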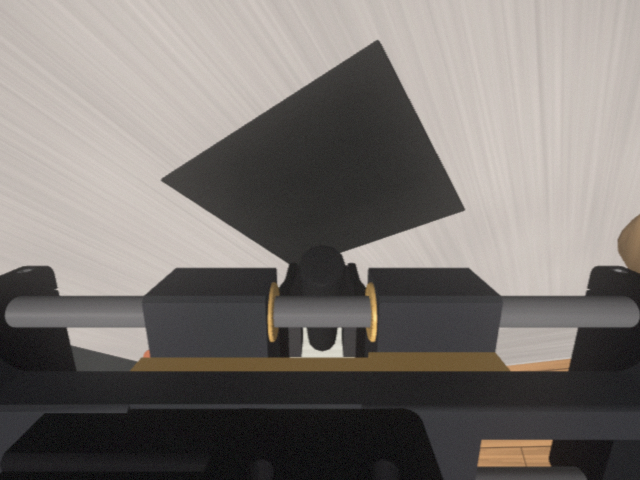

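The handle appears held as before, and the scoop body is hidden behind the gripper. I'll lower with a force stop; contact is expected at grip z ≈ 0.039.

```bash
python3 - <<'E'
from h import *
M=np.array([.521,-.359]);h=np.array([np.cos(np.pi/3),np.sin(np.pi/3)]);R=Rt(60,130);g=M+.123*h
manip.movel(tcp([*g,.055],R),R,speed=.12);manip.hold(.3);print(sensors.read_wrist_force())
s=manip.movel(tcp([*g,.035],R),R,speed=.012,f_stop=3)
print(s,(sensors.read_position()-R[:,2]*.019)[2],sensors.read_wrist_force(),sensors.read_wrist_torque(),sensors.read_time())
snap("side","side18");snap("top","top18")
cv2.imwrite("pics/z18.png",cv2.resize(cv2.imread("pics/side18.png")[100:250,280:440],(640,600)))
E
```

```text
[-1.08402364e+00  3.69270815e-04 -1.87892272e+00]
True 0.038083565604899824 [1.6767713  0.93840877 3.17546229] [ 0.08471114 -0.26587441  0.02374229] 71.9583
```

View pics/z18.png

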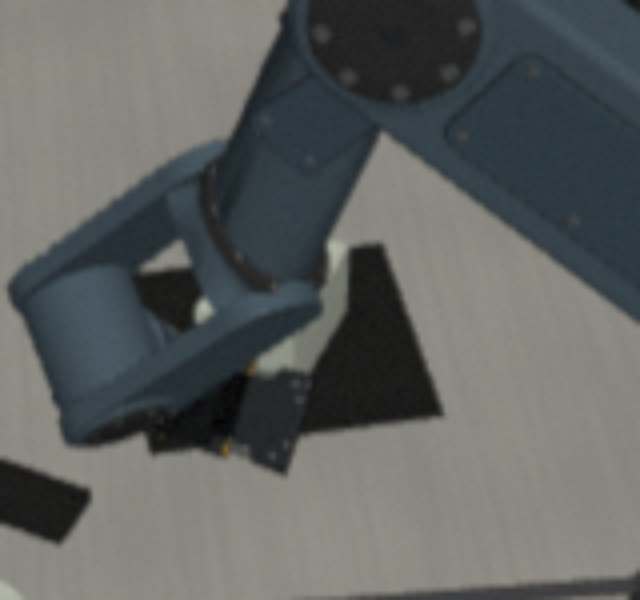

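```bash
python3 - <<'E'
from h import *
M=np.array([.521,-.359]);h=np.array([np.cos(np.pi/3),np.sin(np.pi/3)]);R=Rt(60,130);g=M+.123*h
manip.movel(tcp([*g,.0385],R),R,speed=.01);print(sensors.read_wrist_force())
fingers.gripper_open();manip.hold(.2)
gp=np.array([*g,.0385]);manip.movel(tcp(gp-R[:,2]*.10,R),R,speed=.1)
manip.movel(tcp(gp-R[:,2]*.10+[0,0,.18],R),R,speed=.25)
manip.movej([-87.29,30.224,82.088,0,67.689,-10.227])
print(sensors.read_time())
p,d,c=snap("top","top19");snap("side","side19");np.save("pics/top19.npy",d)
E
```

```text
[ 1.23996745 -0.56290306  1.70250832]
78.175
```

View pics/top19.png

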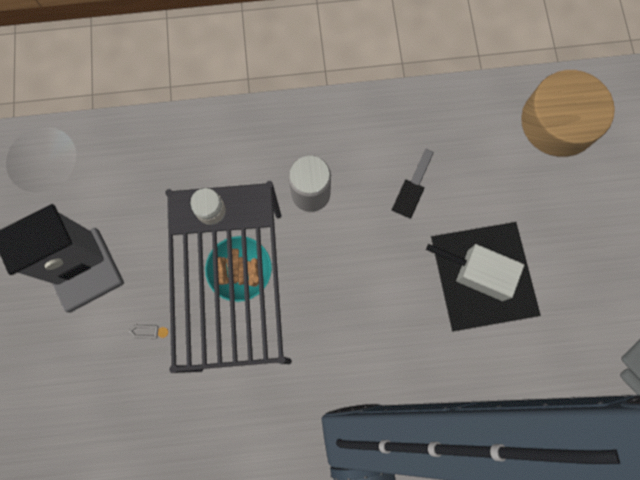

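View pics/side19.png

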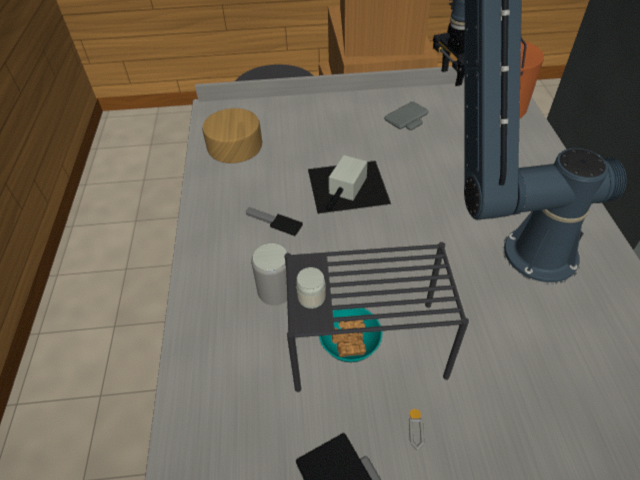

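```bash
python3 - <<'E'
from h import *
p=cv2.imread("pics/top19.png")[:,:,::-1].copy();D=np.load("pics/top19.npy");P=cloud("top",D)
q=P[225:335,425:545].reshape(-1,3);s=q[(q[:,2]>.066)&(q[:,2]<.084)]
print(len(s),cv2.minAreaRect((s[:,:2]*1000).astype(np.float32)),np.median(s[:,2]))
A=np.c_[s[:,:2]-s[:,:2].mean(0),np.ones(len(s))];print("plane",np.linalg.lstsq(A,s[:,2],rcond=None)[0])
hsv=cv2.cvtColor(p,cv2.COLOR_RGB2HSV);m=cv2.inRange(hsv,(80,100,50),(100,255,255))|cv2.inRange(hsv,(6,90,90),(20,255,255));m[:220]=0;m[320:]=0;m[:,:195]=0;m[:,285:]=0
v,u=np.nonzero(m);cs=np.array([onplane("top",a,b,.06)[:2] for a,b in zip(u,v)]).astype(np.float32);print("bowl",cv2.minEnclosingCircle(cs*1000))
q=P[150:215,285:335].reshape(-1,3);q=q[(q[:,2]>.135)&(q[:,2]<.17)];print("can",cv2.minEnclosingCircle((q[:,:2]*1000).astype(np.float32)))
q=P[180:230,180:235].reshape(-1,3);q=q[(q[:,2]>.30)&(q[:,2]<.34)];print("tin",cv2.minEnclosingCircle((q[:,:2]*1000).astype(np.float32)))
r=lambda i:cv2.resize(i,(400,300),interpolation=cv2.INTER_CUBIC)
a=cv2.imread("pics/side19.png");b=cv2.imread("pics/top19.png")
cv2.imwrite("pics/z19.png",np.vstack([np.hstack([r(a[290:370,305:395]),r(b[225:310,195:285])]),np.hstack([r(a[120:230,280:420]),r(b[210:340,420:550])])]))
E
```

```text
1885 ((519.4720458984375, -358.99176025390625), (121.19171905517578, 85.45437622070312), 60.286563873291016) 0.0733284558855174
plane [ 0.00013416 -0.00111941  0.0733335 ]
bowl ((592.7186889648438, 233.03970336914062), 78.13203430175781)
can ((774.5114135742188, 43.71085739135742), 50.217796325683594)
tin ((680.6141357421875, 253.50213623046875), 29.64412498474121)
```

View pics/z19.png

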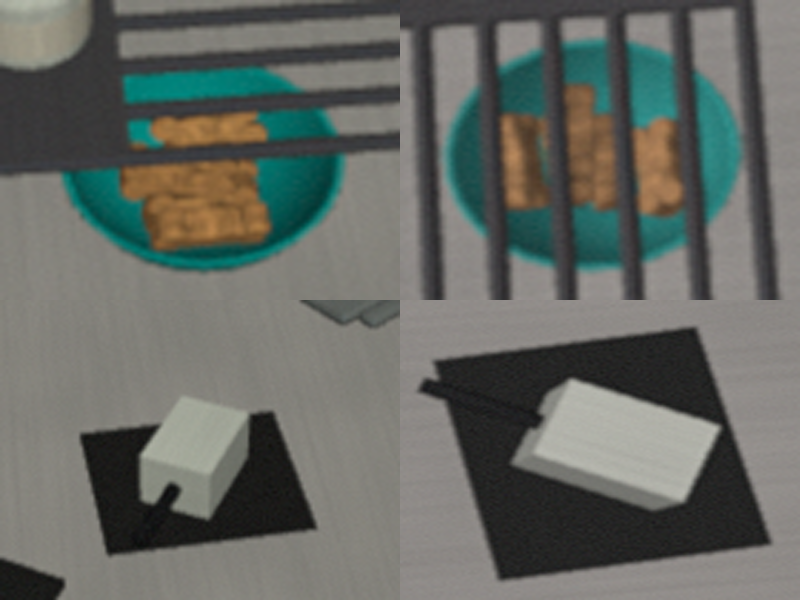

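The top and side views show the scoop upside down, flat on the mat at about (490,272) in the top view, with its underside at z 0.073 and no tilt. Its centre is within 2 mm of the mat's. The biscuits are all in the bowl, none lie elsewhere, and the bowl, canister and tin haven't moved. I'm handing the job in.

```bash
python3 - <<'E'
from station import *
workorder.sign_off();print(sensors.read_time())
E
```

```text
the job is handed in; nothing more can be done
the job is handed in; nothing more can be done
```

The job is done and handed in after about 78 s, against the 210 s limit. I put all five biscuits into the scoop, tipped them together into the bowl under the shelf and withdrew. I then stood the empty scoop on its nose on the mat, re-gripped it from underneath and laid it upside down.

**Last checks:**
- **Biscuits:** The pile is in the bowl, with none on the counter or elsewhere. No single view separated all five. The scoop's weight fell from about 3.2 N loaded to 2.1 N empty, which matches all five having left it.
- **Bowl and bystanders:** The bowl's measured centre stayed within 0.3 mm. The canister and tin were within about 1 mm, which is measurement noise. The brush and clip look unmoved.
- **Shelf:** No knock showed. The planned path kept about 20 mm clear of it.
- **Scoop:** It rests flat (tilt about 0.1°) within about 2 mm of the mat's centre, its handle just past the mat's edge.

Part-way through the pour, the force briefly read only 0.9 N, probably because a biscuit was propping up the nose. It returned to the empty weight once I raised and tilted the scoop further. No check failed.

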